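Clear the sheet-metal bench: hang the mallets, sort the offcuts

ROBOT

A 7-joint arm with a two-finger parallel gripper is mounted at the origin on the work surface. World frame = base frame: x ahead of the robot, y to its left, z up, the work surface at z = 0. Lengths are in m, angles in rad, forces in N, time in s.
With the tool pointing down it reaches from about 0.425 to 0.875 m from the base axis. Payload 4.7 kg.
Tool frame: the origin (TCP) lies at the very end of the fingers, on their centre line; the grasp point (between the pads) lies 19 mm behind it; z points along the fingers, y is the direction in which the jaws open and shut (so a half turn about z gives the same grasp; the last joint's range is limited). The gripper opens to 87 mm and grips with 3 to 60 N. Pads are 19 mm wide; open, the fingers measure 117 mm over their backs; the gripper's body (75 mm by 190 mm) begins 51 mm behind the grasp point.
Start: joints at [1.233, 0.321, -0.07, 1.45, 0.023, 1.371, -0.057], TCP at [0.224, -0.61, 0.223] pointing down, gripper open.
Joint ranges: [-2.86, 2.86], [-0.3, 2.09], [-1.38, 1.24], [0.06, 2.45], [-1.56, 4.7], [0.09, 2.05], [-2.69, 2.69]. Speed limits (rad/s): [2.57, 2.57, 3.14, 3.14, 3.14, 3.14, 3.14].

INTERFACE

Orientations are given as a rotation vector (axis times angle).
In Python, from bench import * gives the robot as it stands.
- The arm moves only by the shell command python3 -m jog 'ROWS' [OPENING] [FORCE]. ROWS is JSON, a list of rows, each a list of 4 numbers: the shift along the world's x, y, z in mm, then the turn about the world's z in rad. In form: [[x, y, z, twist], ...]. A call has exactly 8 rows; each row is the pose to reach, as a shift and turn from the pose commanded when the call began; what a row does not reach only later rows make up. A row lasts 1/8 s, in which the tool goes at most 62.5 mm and 10.7 degrees, less where a joint would pass 70% of its speed; a pose out of reach is approached as far as the arm can. A call with a gripper value outside its range is refused whole. OPENING is the opening, from -1 (shut) to 1 (fully open), set as the call begins (- or left out, the last holds). The fingers move at their own pace and stop on an object; FORCE is the grip in N (left out, the last holds). Time passes only in rows, so rows that repeat a pose let the fingers close, or fill a call up. It gives the time, the measured TCP pose, the force and the opening at its end, in the units of the state.
- get_state(): the state, without advancing time (a new reading comes with each control period).
- get_image(name): name is "scene" or "top"; returns a dict with "image" (400x640x3 uint8, red, green, blue), "fx", "fy", "cx", "cy" (pixels), "D" ([k1, k2, p1, p2, k3] as OpenCV has them; the pictures are not rectified), "position" and "rotation" of the camera in the world. Camera axes: x right, y down, z forward; pixel columns grow to the right and rows downward; lengths in m; the calibration is good to about 2 mm. A picture is of the moment at which its call begins. There is no depth.
- close_job(): hands the job in, once; it reports no verdict.
The state is a dict: "time": time; "joint_positions": joint angles; "qd": joint speeds; "joint_torque": joint torques, N m; "position": TCP position; "tool_rot": TCP orientation; "ft_force": force on the tool from outside, world axes, zero at the start; "torque": the same for the moment, N m; "grip_width": opening from 0.0 (shut) to 1.0 (fully open).
Only numpy, scipy, OpenCV 4.12 (cv2) and the standard library are available. Lean on these libraries where they do the work, as an engineer would, in place of code of your own. Each camera call takes 0.05 s, during which the arm holds its last target. There are 200 camera calls.

TASK

The frame is finished, so clear the bench: hang both mallets in the two empty rings of the hammer rack, handle down through the ring and the head resting on it, and put every offcut lying on the bench into its scrap pan - stainless square tube in the pan that already holds steel tube ends, brass hexagon bar in the pan that already holds brass ends. Leave the ball-pein hammer hanging in the rack and everything else on the bench where it is.

Things in the scene. Friction and masses are not known exactly. Their poses are not given: they have to be found in the camera images.
- nylon_mallet: Mallet, white nylon, steel-banded cylindrical head 46 x 88 mm, round straight wooden handle 26 mm thick, domed butt; 0.27-0.41 kg, centre of mass in the head. Lies on its side, handle to the left (+y), sloping 4 deg down. Origin: head centre, 23 mm up as it lies; x axis: along the handle from butt (x = -163 mm) to head, upward when hung; y axis: along the head.
- rubber_mallet: Mallet, black rubber cylindrical head 54 x 84 mm, round straight wooden handle 28 mm thick, domed butt; 0.29-0.43 kg, centre of mass in the head. Lies on its side, handle to the left (+y), sloping 5 deg down. Origin: head centre, 27 mm up as it lies; x axis: along the handle from butt (x = -167 mm) to head, upward when hung; y axis: along the head.
- rack: Fixed steel hammer rack: foot plate 110 x 370 x 8 mm, a post at each end, an 8 mm thick green rail between them. Three rings in a row, 115 mm apart, stand out from the rail towards the robot, centres 60 mm from it. Rail and rings end 170 mm up. Origin: on the bench below the middle of the rail; y axis along the rail, x axis away from the robot.
- ring1 (a point): Centre of the top edge of the first ring, nearest the middle of the bench (lowest y). Ring bore 44 mm, outside 54 mm, 16 mm high, top 170 mm above the bench; free below down to the 8 mm foot plate. Axes as the rack's. Empty.
- ring2 (a point): Centre of the top edge of the middle ring. Ring bore 44 mm, outside 54 mm, 16 mm high, top 170 mm above the bench; free below down to the 8 mm foot plate. Axes as the rack's. Empty.
- ring3 (a point): Centre of the top edge of the outermost ring. Ring bore 44 mm, outside 54 mm, 16 mm high, top 170 mm above the bench; free below down to the 8 mm foot plate. Axes as the rack's. The ball-pein hammer hangs in it.
- pein_hammer: Ball-pein hammer, steel head 88 mm long, wooden handle, already hanging in the third ring; stays there. Origin: centre of its head.
- tube1: Stainless steel square-tube offcut, 30 x 30 mm, 70 mm long, lying on the bench, plain grey. Origin: its centre, 15 mm up; x axis along its length. Absent in some starts.
- tube2: Stainless steel square-tube offcut, 30 x 30 mm, 80 mm long, lying on the bench, plain grey. Origin: its centre, 15 mm up; x axis along its length. Absent in some starts.
- tube3: Stainless steel square-tube offcut, 30 x 30 mm, 90 mm long, lying on the bench, plain grey. Origin: its centre, 15 mm up; x axis along its length. Absent in some starts.
- hex1: Solid brass hexagon-bar offcut, 24 mm across flats (28 mm across corners), 65 mm long, 273 g, lying on a flat, plain yellow brass. Origin: its centre, 12 mm up; x axis along its length. Absent in some starts.
- hex2: Solid brass hexagon-bar offcut, 24 mm across flats (28 mm across corners), 85 mm long, 357 g, lying on a flat, plain yellow brass. Origin: its centre, 12 mm up; x axis along its length. Absent in some starts.
- brass_pan: Scrap pan for brass, fixed: open green sheet-metal pan 156 (x) x 166 (y) x 70 mm, walls and floor 4 mm, on a 12 mm board: rim 82 mm above the bench. Two alike pans stand in a row, one nearer and one farther from the robot, either way round; this one holds two old brass hexagon ends, up to 24 mm high, fast along its -y wall. Origin: centre of its underside.
- steel_pan: Scrap pan for stainless steel, fixed: open green sheet-metal pan 156 (x) x 166 (y) x 70 mm, walls and floor 4 mm, on a 12 mm board: rim 82 mm above the bench. Two alike pans stand in a row, one nearer and one farther from the robot, either way round; this one holds two old square steel tube ends, up to 24 mm high, fast along its -y wall. Origin: centre of its underside.
- brass_pan_in (a point): Centre of the brass pan's inner floor, 16 mm above the bench; axes as the pan's.
- steel_pan_in (a point): Centre of the steel pan's inner floor, 16 mm above the bench; axes as the pan's.
- oil_can: Bystander: small grey can, 56 mm across, 86 mm high with its cap, to the right. Origin: centre of its underside.
- tape_roll: Bystander: roll of blue film tape lying flat, 90 mm across, 25 mm high, to the left, near the rack. Origin: centre of its underside.
- try_square: Bystander: try square lying flat at the far left, wooden stock 85 mm, steel blade 110 mm, 16 mm high. Origin: under the middle of the stock.
- bench_block: Bystander: square steel bench block, 75 mm, 28 mm high, at the far right. Origin: centre of its underside.

How it is judged:
By the outcome, as a careful person would: the job done as asked, in the order asked, and still so for the second after the job is handed in, with the robot touching nothing.
Of tube1, tube2, tube3, hex1, hex2 only 4 to 5 are there at a start; the rules pass over those that are not, and their reading is None.
At some moment in a run one of nylon_mallet, rubber_mallet, tube1, tube2, tube3, hex1, hex2 may be knocked a few centimetres aside while the robot is not near it.
It also fails if it takes over 210 s, if anything falls off the work surface, if the arm or the gripper's body presses on something with over 40 N, if the wrist force passes 120 N, or if a joint passes its speed limit or range.

## Working session

There is one attempt and no reset: what is moved stays moved. The work goes in short steps, Python scripts to look and compute and a shell command to move; the robot and the scene stay as the last step left them, time stands still between calls to the robot, and variables do not carry over. Pictures are saved under pics/ and viewed, about 12 in all and at most 16, crops included, and the job is handed in when it is done.

```bash
ls; mkdir -p pics; cat > h.py <<'E'
from bench import *
import numpy as np, cv2
from scipy.spatial.transform import Rotation as R
def cam(n):
    g=get_image(n); K=np.array([[g["fx"],0,g["cx"]],[0,g["fy"],g["cy"]],[0,0,1]]); 
    Rm=np.array(g["rotation"]); 
    if Rm.shape!=(3,3): Rm=R.from_rotvec(Rm).as_matrix()
    return g["image"],K,np.array(g["D"],float),np.array(g["position"]),Rm
def pix2w(c,uv,z):
    _,K,D,p,Rm=c
    n=cv2.undistortPoints(np.array(uv,float).reshape(-1,1,2),K,D).reshape(-1,2)
    d=np.c_[n,np.ones(len(n))]@Rm.T
    z=np.broadcast_to(z,len(n))
    return p+d*((z-p[2])/d[:,2])[:,None]
def w2pix(c,P):
    _,K,D,p,Rm=c
    return cv2.projectPoints(np.array(P,float).reshape(-1,1,3),cv2.Rodrigues(Rm.T)[0],-Rm.T@p,K,D)[0].reshape(-1,2)
def save(c,name,crop=None,s=1):
    im=c[0]
    if crop: im=im[crop[1]:crop[3],crop[0]:crop[2]]
    cv2.imwrite("pics/"+name,cv2.resize(im[:,:,::-1],None,fx=s,fy=s,interpolation=cv2.INTER_CUBIC))
E
python3 - <<'E'
from h import *
for n in("top","scene"):
    c=cam(n); save(c,n+"0.png",s=1.25); print(n,c[3],c[4].round(3).tolist(),c[1][0,0],c[2])
    print(pix2w(c,[[0,0],[639,0],[0,399],[639,399],[320,200]],0).round(3))
s=get_state(); print(s)
E
```

```text
pics
top [0.38354521 0.04167277 1.41874953] [[0.02, -0.987, 0.157], [-1.0, -0.017, 0.016], [-0.013, -0.157, -0.988]] 439.41010743731243 [-0.1034807  0.         0.         0.         0.       ]
[[ 1.399  1.358  0.   ]
 [ 1.422 -1.149  0.   ]
 [-0.083  1.136  0.   ]
 [-0.032 -0.996  0.   ]
 [ 0.615  0.07   0.   ]]
scene [ 1.34095932 -0.5661233   1.3017678 ] [[0.614, 0.601, -0.511], [0.789, -0.474, 0.39], [-0.008, -0.643, -0.766]] 516.4060369557693 [0.04762787 0.         0.         0.         0.        ]
[[-1.5   -0.339  0.   ]
 [ 0.401  2.032 -0.   ]
 [ 0.472 -0.916  0.   ]
 [ 1.439  0.318  0.   ]
 [ 0.449  0.097  0.   ]]
{'time': 0.1, 'joint_positions': array([ 1.23310287,  0.32175789, -0.07007695,  1.45155879,  0.02262848,
        1.37081069, -0.05687738]), 'qd': array([ 0.00113307, -0.00317781, -0.00119282, -0.00256477, -0.00070452,
       -0.00130219, -0.00016095]), 'joint_torque': array([-2.27431974e-04, -4.92571449e+01, -4.05905563e-01, -3.13397849e+01,
       -6.41935738e-02,  3.95521824e-02,  7.63275352e-05]), 'position': array([ 0.223745  , -0.60974179,  0.22156208]), 'tool_rot': array([-3.09143546e+00, -5.49529727e-01,  6.71427931e-04]), 'ft_force': array([ 0.69850458, -0.06498963,  0.5883128 ]), 'torque': array([-0.01290042, -0.00245531, -0.03250706]), 'grip_width': 0.998146672558726}
```

View pics/top0.png

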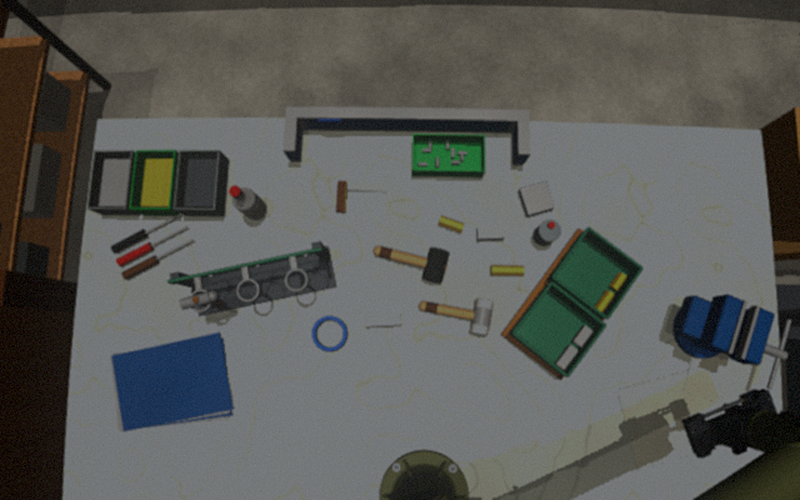

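View pics/scene0.png

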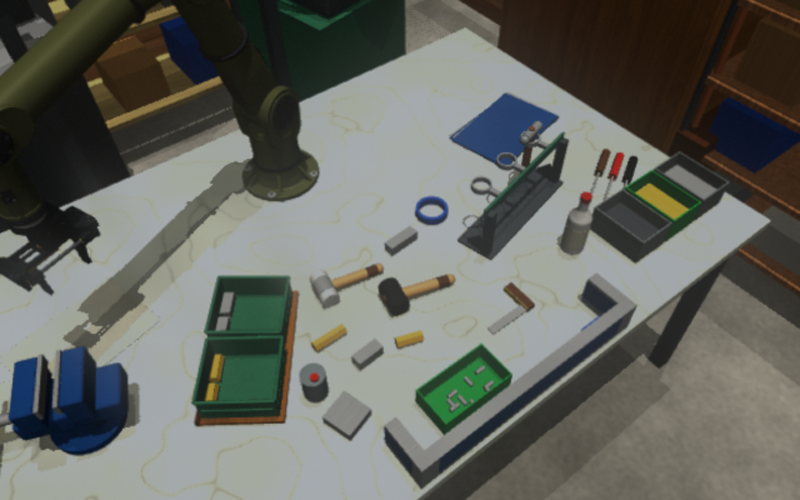

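The scene shows four offcuts. In 800-px top-view coordinates they are tubes at (384,325) and (489,235), and hexes at (451,224) and (507,270). The near pan at (555,330) holds steel ends and the far pan at (600,270) holds brass. The nylon mallet head is at (481,316), the rubber head at (435,266), and the rack at (250,283). The next step is to zoom in and measure.

```bash
python3 - <<'E'
from h import *
c=cam("top"); save(c,"top1.png",(275,155,475,305),4)
save(c,"top2.png",(120,170,320,290),4)
c=cam("scene"); save(c,"sc1.png",(230,160,390,280),5)
E
```

```text
(no output)
```

View pics/top1.png

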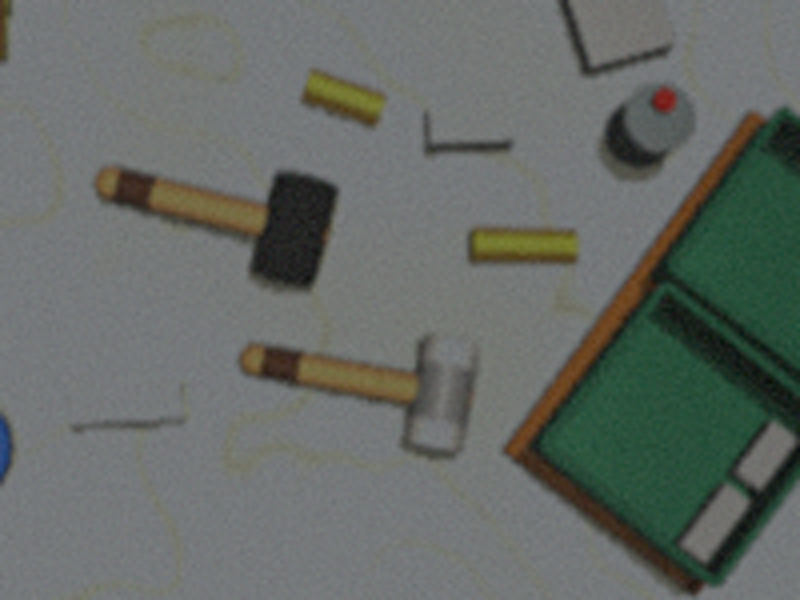

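View pics/top2.png

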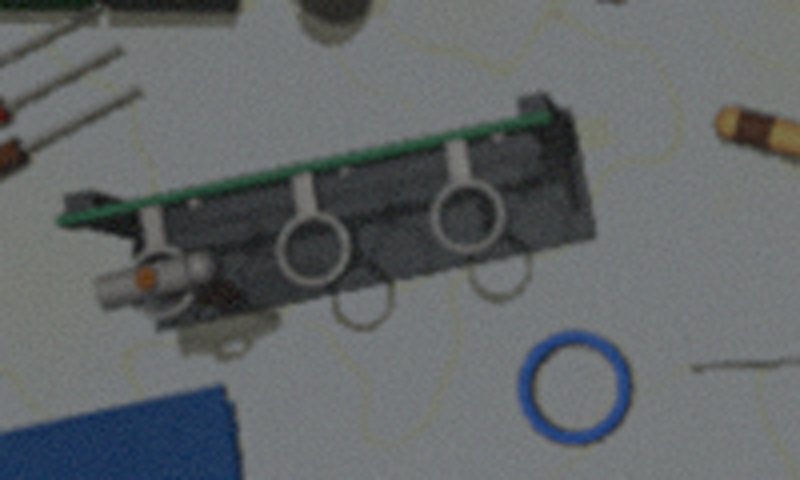

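View pics/sc1.png

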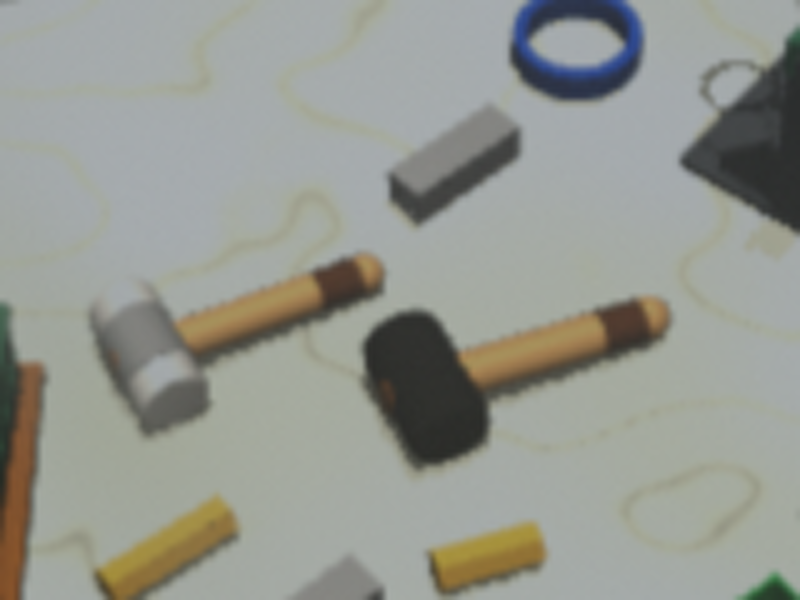

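```bash
python3 - <<'E'
from h import *
c=cam("top"); 
t1=lambda L:[(275+x/4,155+y/4) for x,y in L]
t2=lambda L:[(120+x/4,170+y/4) for x,y in L]
def show(n,P):
    print(n,(P[:,:2]*1000).round().tolist(), 'len',[round(float(np.linalg.norm(P[i+1]-P[i]))*1000) for i in range(len(P)-1)])
show("nyl head ends+butt",pix2w(c,t1([(449,336),(432,454),(240,358)]),[.023,.023,.014]))
show("rub head ends+butt",pix2w(c,t1([(305,174),(283,287),(97,183)]),[.027,.027,.014]))
show("hexlong",pix2w(c,t1([(470,245),(578,246)]),.012))
show("hexshort",pix2w(c,t1([(307,86),(382,110)]),.012))
show("rings",pix2w(c,t2([(468,215),(313,248),(163,285)]),.17))
show("rail",pix2w(c,t2([(60,218),(550,117)]),.17))
t0=lambda L:[(x/1.25,y/1.25) for x,y in L]
show("steelpan rim",pix2w(c,t0([(553,283),(606,321),(559,376),(505,334)]),.082))
show("brasspan rim",pix2w(c,t0([(591,229),(642,267),(604,315),(553,281)]),.082))
c=cam("scene")
s1=lambda L:[(230+x/5,160+y/5) for x,y in L]
show("sc tubeA top",pix2w(c,s1([(390,175),(490,104),(520,128),(415,195)]),.03))
show("sc nyl head ends,butt",pix2w(c,s1([(125,283),(180,425),(378,270)]),[.04,.01,.012]))
save(c,"sc2.png",(270,240,350,300),10)
E
```

```text
nyl head ends+butt [[490.0, -147.0], [396.0, -133.0], [470.0, 19.0]] len [94, 169]
rub head ends+butt [[617.0, -31.0], [526.0, -14.0], [609.0, 137.0]] len [93, 173]
hexlong [[564.0, -166.0], [565.0, -253.0]] len [88]
hexshort [[693.0, -33.0], [674.0, -94.0]] len [64]
rings [[514.0, 304.0], [488.0, 415.0], [458.0, 525.0]] len [115, 113]
rail [[505.0, 607.0], [586.0, 247.0]] len [368]
steelpan rim [[526.0, -309.0], [435.0, -439.0], [302.0, -320.0], [401.0, -190.0]] len [159, 178, 164]
brasspan rim [[663.0, -409.0], [569.0, -536.0], [449.0, -434.0], [531.0, -309.0]] len [158, 157, 150]
sc tubeA top [[429.0, 64.0], [420.0, 154.0], [449.0, 156.0], [453.0, 66.0]] len [91, 29, 90]
sc nyl head ends,butt [[405.0, -125.0], [497.0, -149.0], [476.0, 18.0]] len [100, 168]
```

View pics/sc2.png

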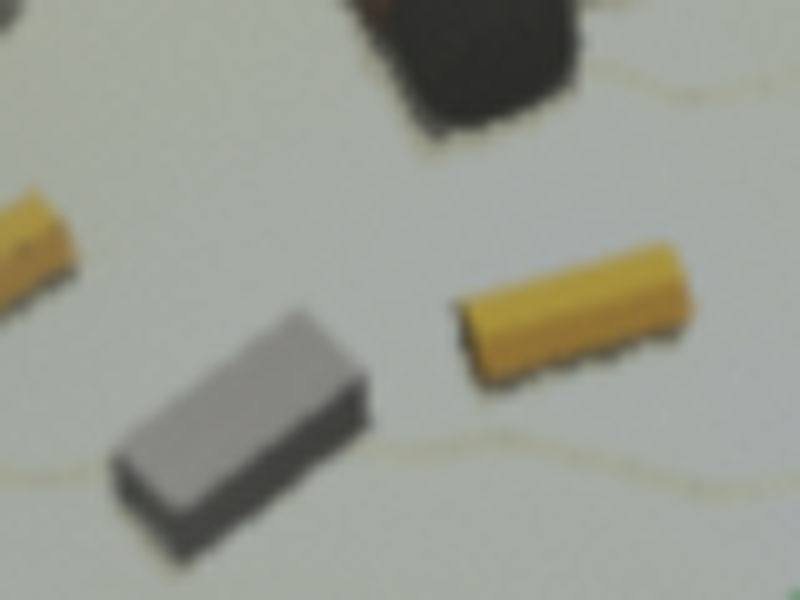

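Tube B's top corners in sc2 are (115,458), (298,310), (365,375) and (180,510). The tool always points down, so the plan for each mallet has four steps:
1. Pinch one end of the head lightly, so it swings vertical.
2. Stand it on the bench and regrip it across.
3. Push the handle against the front of a ring until it hangs down.
4. Insert it.

I'll start with the nylon mallet.

```bash
python3 -m jog '[[252,465,0,-0.513],[252,465,0,-0.513],[252,465,0,-0.513],[252,465,0,-0.513],[252,465,0,-0.513],[252,465,0,-0.513],[252,465,0,-0.513],[252,465,0,-0.513]]' 1 6
python3 - <<'E'
from h import *
c=cam("scene")
P=pix2w(c,[(270+x/10,240+y/10) for x,y in [(115,458),(298,310),(365,375),(180,510)]],.03)
print("tubeB",(P[:,:2]*1000).round().tolist(),P.mean(0))
E
```

```text
time: 1.3
position: [0.4628, -0.169, 0.2229]
tool_rot: [3.131, -0.253, 0.001]
ft_force: [-0.1, -1.1, -0.8]
grip_width: 1.004
tubeB [[656.0, -200.0], [648.0, -130.0], [678.0, -128.0], [681.0, -195.0]] [ 0.66561602 -0.16293088  0.03      ]
```

```bash
python3 -m jog '[[13,25,0,0],[13,25,-60,0],[13,25,-115,0],[13,25,-115,0],[13,25,-115,0],[13,25,-115,0],[13,25,-115,0],[13,25,-115,0]]' 1 6
python3 - <<'E'
from h import *
print(get_state()["position"])
c=cam("scene"); save(c,"sc3.png",(220,140,340,230),6)
E
```

```text
time: 2.35
position: [0.4756, -0.1461, 0.1085]
tool_rot: [3.131, -0.253, 0.002]
ft_force: [-0.2, -0.1, 0.1]
grip_width: 0.994
[ 0.47564917 -0.14605469  0.10851678]
```

View pics/sc3.png

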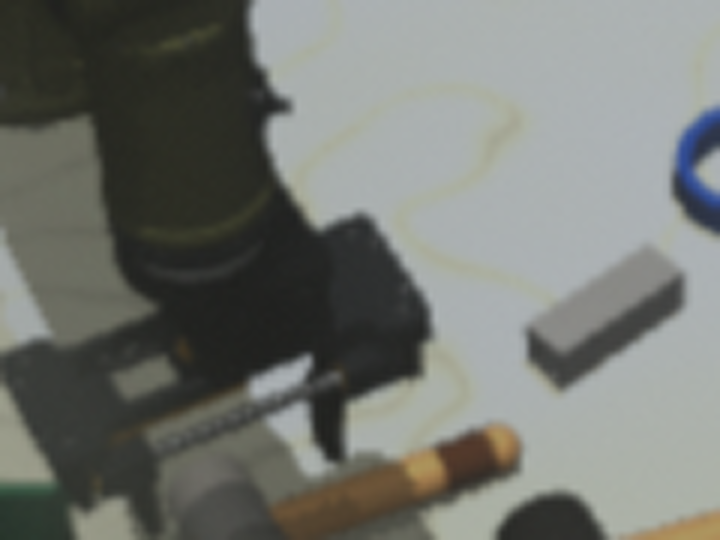

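The jaws straddle the far end of the nylon head at about (200,490). The gripper body would come close to the pan rim at full depth, so I'll grip higher first and drag the mallet clear.

```bash
python3 -m jog '[[3,3,-50,0],[3,3,-89,0],[3,3,-89,0],[3,3,-89,0],[3,3,-89,0],[3,3,-89,0],[3,3,-89,0],[3,3,-89,0]]' 1 6 && python3 -m jog '[[0,0,0,0],[0,0,0,0],[0,0,0,0],[0,0,0,0],[0,0,0,0],[0,0,0,0],[0,0,0,0],[0,0,0,0]]' -1 15
```

```text
time: 3.4
position: [0.4782, -0.1429, 0.0188]
tool_rot: [3.131, -0.253, 0.0]
ft_force: [-0.6, 0.5, -0.5]
grip_width: 1.002
time: 4.4
position: [0.4781, -0.1429, 0.0186]
tool_rot: [3.131, -0.253, 0.0]
ft_force: [0.6, -0.2, -0.3]
grip_width: 0.523
```

```bash
python3 -m jog '[[0,5,1,0],[1,12,1,0],[2,20,1,0],[3,28,1,0],[4,36,1,0],[5,44,1,0],[5,50,1,0],[5,50,1,0]]' -1 15 && python3 -m jog '[[0,0,0,0],[0,0,0,0],[0,0,-4,0],[0,0,-8,0],[0,0,-8,0],[0,0,-8,0],[0,0,-8,0],[0,0,-8,0]]' 0.4 6 && python3 -m jog '[[0,0,0,0],[0,0,0,0],[0,0,0,0],[0,0,0,0],[0,0,0,0],[0,0,0,0],[0,0,15,0],[0,0,30,0]]' -1 5 && python3 -m jog '[[0,0,15,0],[0,0,30,0],[0,0,40,0],[0,0,40,0],[0,0,40,0],[0,0,40,0],[0,0,40,0],[0,0,40,0]]' -1 5
python3 - <<'E'
from h import *
print(get_state()["position"])
c=cam("scene"); save(c,"sc4.png",(220,110,360,215),5)
E
```

```text
time: 5.4
position: [0.4831, -0.0921, 0.0196]
tool_rot: [-3.131, 0.251, 0.0]
ft_force: [-0.8, -0.1, -2.3]
grip_width: 0.525
time: 6.4
position: [0.4832, -0.0928, 0.0117]
tool_rot: [3.131, -0.253, 0.0]
ft_force: [-0.4, -0.4, 0.1]
grip_width: 0.704
time: 7.4
position: [0.4828, -0.0927, 0.0424]
tool_rot: [3.131, -0.253, -0.001]
ft_force: [-0.2, -0.2, -2.2]
grip_width: 0.53
time: 8.4
position: [0.483, -0.0927, 0.0814]
tool_rot: [-3.131, 0.253, 0.001]
ft_force: [-0.1, 0.4, -3.0]
grip_width: 0.53
[ 0.48300313 -0.09271473  0.08135537]
```

View pics/sc4.png

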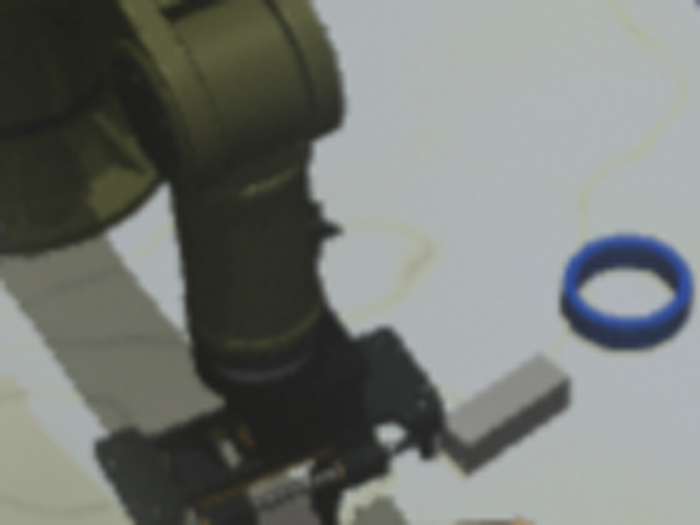

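View 8: the mallet is lifted (weight about 3 N), but the crop cut off the head. I'll take a better composite.

```bash
cat >> h.py <<'E'
def duo(name,P,half=50,s=4):
    P=np.array(P,float); o=[]
    for n in("scene","top"):
        c=cam(n); u,v=w2pix(c,P)[0].astype(int); 
        u=np.clip(u,half,640-half); v=np.clip(v,half,400-half)
        o.append(c[0][v-half:v+half,u-half:u+half]); print(n,"crop origin",u-half,v-half)
    cv2.imwrite("pics/"+name,cv2.resize(np.hstack(o)[:,:,::-1],None,fx=s,fy=s,interpolation=cv2.INTER_CUBIC))
E
python3 - <<'E'
from h import *
duo("d1.png",[.48,-.05,.08])
E
```

```text
scene crop origin 237 161
top crop origin 307 190
```

View pics/d1.png

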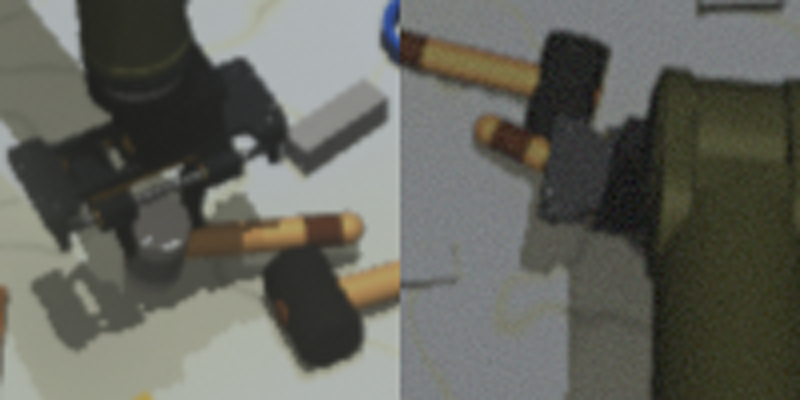

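```bash
python3 - <<'E'
from h import *
from scipy.optimize import least_squares
t=cam("top");s=cam("scene")
def tri(ut,us):
    f=lambda P:np.r_[w2pix(t,P)[0]-ut,w2pix(s,P)[0]-us]
    r=least_squares(f,[.5,0,.05]);return r.x.round(4),r.fun.round(1)
B,e=tri((329.5,223.5),(324.5,217.8)); print("butt",B,e)
d=B-np.array([.483,-.093,.06]); print(d,np.linalg.norm(d),np.degrees(np.arctan2(d[1],d[0])))
# predicted head ends if vertical
for z in(.104,.016): print(w2pix(s,[.483,-.093,z]).round(1),(w2pix(s,[.483,-.093,z])-[237,161])*4)
E
```

```text
butt [0.5373 0.0415 0.0341] [-1.3 -0.8 -1.5  0.2]
[ 0.0543  0.1345 -0.0259] 0.14734160987311087 68.01520943609867
[[276.  214.1]] [[155.96256792 212.26155675]]
[[278.2 231.8]] [[164.96325903 283.31748693]]
```

The nylon head hangs vertical, and its handle slopes 10° at yaw 68°. Next I stand it on its end, release, and turn 90° to regrip at mid-head.

```bash
python3 -m jog '[[0,0,-6,0],[0,0,-12,0],[0,0,-17,0],[0,0,-17,0],[0,0,-17,0],[0,0,-17,0],[0,0,-17,0],[0,0,-17,0]]' -1 5 && python3 -m jog '[[0,0,0,0],[0,0,0,0],[0,0,0,0],[0,0,0,0],[0,0,0,0],[0,0,15,0],[0,0,35,0],[0,0,60,0]]' 0.8 5
python3 - <<'E'
from h import *
print(get_state()["position"])
duo("d2.png",[.48,-.05,.05])
E
```

```text
time: 9.65
position: [0.4842, -0.0932, 0.0654]
tool_rot: [3.131, -0.253, 0.003]
ft_force: [-0.0, -0.9, 5.6]
grip_width: 0.53
time: 10.65
position: [0.4832, -0.0928, 0.126]
tool_rot: [3.131, -0.253, 0.0]
ft_force: [0.4, 0.6, -0.9]
grip_width: 0.898
[ 0.48315883 -0.09279623  0.12600755]
scene crop origin 238 167
top crop origin 307 190
```

View pics/d2.png

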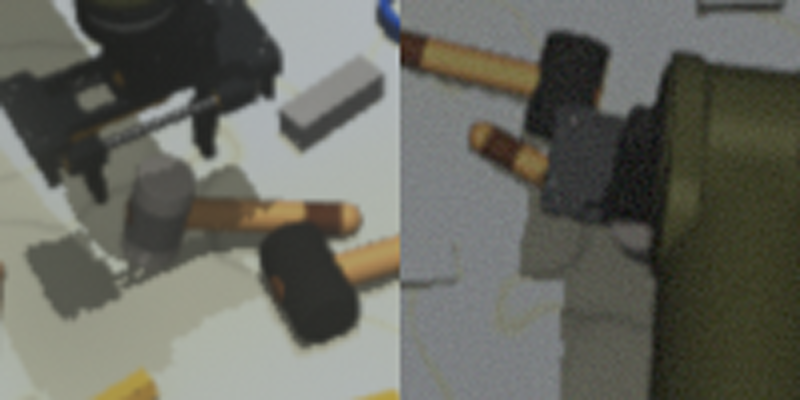

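```bash
python3 - <<'E'
from h import *
from scipy.optimize import least_squares
t=cam("top");s=cam("scene")
f=lambda P:np.r_[w2pix(t,P)[0]-(326,225.2),w2pix(s,P)[0]-(325.5,221.3)]
r=least_squares(f,[.5,0,.05]);B=r.x;print("butt",B.round(4),r.fun.round(1))
T=pix2w(s,[(279.2,208.5)],.086)[0];b=pix2w(s,[(277,229)],.002)[0];print("top",T,"bot",b)
M=(T+b)/2
for C in(M,np.array([.483,-.093,.044])):
    d=B-C;print(d,np.linalg.norm(d),np.degrees(np.arctan2(d[1],d[0])))
E
```

```text
butt [0.5335 0.0508 0.0055] [-0.7 -0.5 -0.8  0.1]
top [ 0.45813739 -0.06581603  0.086     ] bot [ 0.46201902 -0.08457321  0.002     ]
[ 0.07341664  0.12599942 -0.03848195] 0.1508201484006829 59.77174053534117
[ 0.05049484  0.1438048  -0.03848195] 0.15719545029390633 70.65206065671158
```

It stands tipped until its butt touches the bench, with the head centre near (472,-78) and the handle yaw about 66°. Regripping across the head.

```bash
python3 -m jog '[[-11,15,0,0.187],[-11,15,0,0.374],[-11,15,0,0.561],[-11,15,0,0.748],[-11,15,0,0.935],[-11,15,0,1.122],[-11,15,0,1.312],[-11,15,0,1.312]]' 1 5 && python3 -m jog '[[0,0,-20,0],[0,0,-45,0],[0,0,-70,0],[0,0,-96,0],[0,0,-96,0],[0,0,-96,0],[0,0,-96,0],[0,0,-96,0]]' 1 5 && python3 -m jog '[[0,0,0,0],[0,0,0,0],[0,0,0,0],[0,0,0,0],[0,0,0,0],[0,0,0,0],[0,0,0,0],[0,0,0,0]]' -1 5 && python3 -m jog '[[0,0,20,0],[0,0,45,0],[0,0,70,0],[0,0,95,0],[0,0,120,0],[0,0,145,0],[0,0,170,0],[0,0,170,0]]' -1 5
python3 - <<'E'
from h import *
print(get_state()["position"])
duo("d3.png",[.48,-.05,.18])
E
```

```text
time: 11.85
position: [0.4715, -0.0777, 0.1238]
tool_rot: [-2.636, -1.706, 0.002]
ft_force: [0.0, -0.2, 0.4]
grip_width: 0.999
time: 12.85
position: [0.4728, -0.078, 0.0295]
tool_rot: [2.635, 1.708, 0.002]
ft_force: [0.1, 0.3, 0.3]
grip_width: 1.002
time: 13.85
position: [0.472, -0.0777, 0.0284]
tool_rot: [-2.636, -1.71, 0.0]
ft_force: [0.1, 0.3, -1.2]
grip_width: 0.534
time: 14.85
position: [0.4736, -0.0781, 0.2001]
tool_rot: [2.633, 1.708, 0.004]
ft_force: [0.0, 0.5, -3.8]
grip_width: 0.532
[ 0.47356427 -0.07808233  0.20010329]
scene crop origin 235 139
top crop origin 310 187
```

View pics/d3.png

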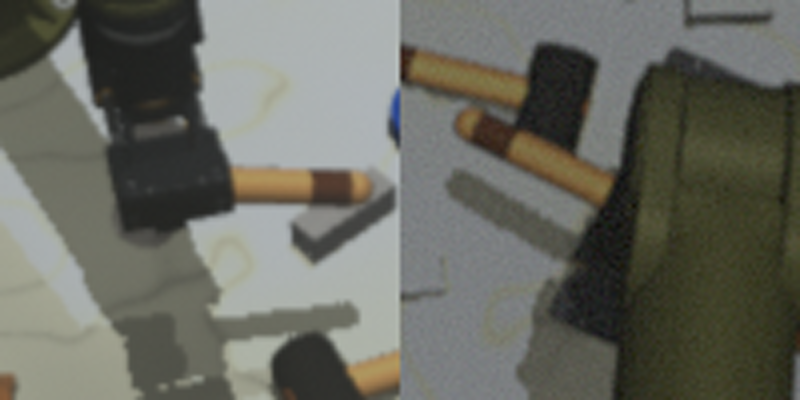

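Held, with the handle still near horizontal: the butt is at scene crop (368,187) and top crop (458,122). I'll triangulate the slope while travelling to the rack front.

```bash
python3 - <<'E'
from h import *
from scipy.optimize import least_squares
t=cam("top");s=cam("scene")
f=lambda P:np.r_[w2pix(t,P)[0]-(325.5,218.5),w2pix(s,P)[0]-(325.7,185.8)]
r=least_squares(f,[.5,0,.05]);B=r.x;print("butt(-6mm)",B.round(4),r.fun.round(1)); d=B-[.4736,-.078,.219]; print(d,np.linalg.norm(d),np.degrees(np.arctan2(d[1],d[0])))
E
python3 -m jog '[[-12,50,0,-0.12],[-24,110,0,-0.24],[-36,170,0,-0.36],[-44,228,0,-0.48],[-80,280,0,-0.6],[-120,330,0,-0.72],[-160,385,0,-0.84],[-195,443,0,-0.916]]' -1 5 && python3 -m jog '[[0,0,0,0],[0,0,0,0],[0,0,0,0],[0,0,0,0],[0,0,0,0],[0,0,0,0],[0,0,0,0],[0,0,0,0]]' -1 5
```

```text
butt(-6mm) [0.5348 0.0517 0.1749] [-0.8 -0.5 -0.9  0.1]
[ 0.06121745  0.12968587 -0.04410427] 0.1500372863415172 64.73062314888035
time: 16.05
position: [0.2821, 0.3548, 0.1976]
tool_rot: [3.119, 0.363, 0.001]
ft_force: [1.4, -0.2, -3.3]
grip_width: 0.533
time: 17.05
position: [0.2839, 0.3542, 0.1986]
tool_rot: [3.12, 0.368, 0.0]
ft_force: [0.1, 0.7, -3.3]
grip_width: 0.521
```

```bash
python3 -m jog '[[-3,12,-25,0],[-3,12,-53,0],[-3,12,-53,0],[10,15,-53,0],[25,19,-53,0],[44,23,-53,0],[44,23,-53,0],[44,23,-53,0]]' -1 5 && python3 -m jog '[[2,0,12,0],[5,1,24,0],[8,2,36,0],[11,3,47,0],[16,4,57,0],[22,5,68,0],[29,7,78,0],[29,7,78,0]]' -1 5 && python3 -m jog '[[8,2,8,0],[17,4,16,0],[26,6,24,0],[36,9,30,0],[47,11,36,0],[58,14,41,0],[58,14,41,0],[58,14,41,0]]' -1 5
python3 - <<'E'
from h import *
print(get_state()["position"])
duo("d4.png",[.42,.38,.2])
E
```

```text
time: 18.05
position: [0.3274, 0.3773, 0.1462]
tool_rot: [3.12, 0.368, -0.0]
ft_force: [0.5, 0.8, -2.8]
grip_width: 0.525
time: 19.05
position: [0.3579, 0.3847, 0.2243]
tool_rot: [-3.119, -0.367, -0.001]
ft_force: [-0.2, -0.2, -2.8]
grip_width: 0.527
time: 20.05
position: [0.4143, 0.3983, 0.2643]
tool_rot: [3.12, 0.369, -0.002]
ft_force: [0.0, 0.4, -2.2]
grip_width: 0.525
[0.41430917 0.39829476 0.26432793]
scene crop origin 332 63
top crop origin 156 205
```

View pics/d4.png

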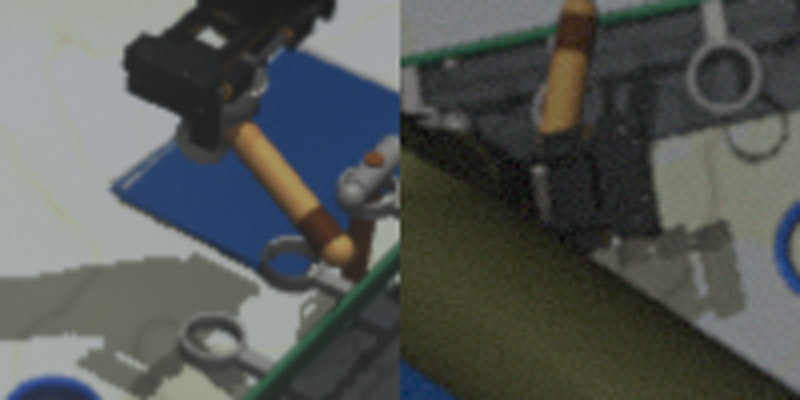

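```bash
python3 - <<'E'
from h import *
from scipy.optimize import least_squares
t=cam("top");s=cam("scene")
f=lambda P:np.r_[w2pix(t,P)[0]-(200.5,208),w2pix(s,P)[0]-(416.5,125)]
r=least_squares(f,[.5,.4,.2]);B=r.x;print("butt(-6mm)",B.round(4),r.fun.round(1)); d=B-[.4143,.398,.283]; print(d,np.linalg.norm(d),np.degrees(np.arctan2(d[1],d[0])))
# ring2 from scene check
print(w2pix(s,[[.488,.415,.17],[.514,.304,.17]])-[332,63],)
print((w2pix(s,[[.488,.415,.17],[.514,.304,.17]])-[332,63])*4)
E
```

```text
butt(-6mm) [0.5504 0.3966 0.231 ] [-0.6 -0.4 -0.7  0.2]
[ 0.13609502 -0.00141995 -0.0519872 ] 0.14569330555504462 -0.5977737909367177
[[71.91366954 64.08396818]
 [51.87519384 83.16621582]]
[[287.65467816 256.33587273]
 [207.50077536 332.66486328]]
```

The ring position checks out: predicted (288,256), seen (290,262). The handle had spun about 14° in yaw, so it missed the ring and is still sloping 20°. I'll write an automatic butt finder to save views, correct the yaw and hook again.

```bash
cat >> h.py <<'E'
from scipy.optimize import least_squares
def butt(rad=170,L=163):
    """triangulate butt tip of held mallet: farthest wood pixel from the tool"""
    p=np.array(get_state()["position"])+[0,0,.019]; o=[]; cs=[]
    for n in("scene","top"):
        c=cam(n); im=cv2.GaussianBlur(c[0],(3,3),0).astype(int)
        m=((im[:,:,0]-im[:,:,2]>28)&(im[:,:,0]-im[:,:,1]>5)).astype(np.uint8)
        g=w2pix(c,p)[0]; k=np.linalg.norm(w2pix(c,p+[0,0,-.001])[0]-g); 
        f=c[1][0,0]/np.linalg.norm(c[3]-p)
        m=cv2.morphologyEx(m,cv2.MORPH_CLOSE,np.ones((7,7),np.uint8))
        nl,lab,st,_=cv2.connectedComponentsWithStats(m); best=None
        for i in range(1,nl):
            if st[i,4]<40: continue
            v,u=np.where(lab==i); d=np.hypot(u-g[0],v-g[1])
            if d.min()>0.08*f or d.max()>.2*f: continue
            if best is None or d.min()<best[0]: 
                j=d>d.max()-3; best=(d.min(),u[j].mean(),v[j].mean(),len(u))
        print(n,"tool",g.round(),"best",best); o.append(best); cs.append(c)
    if None in o: return
    r=least_squares(lambda P:np.r_[w2pix(cs[0],P)[0]-o[0][1:3],w2pix(cs[1],P)[0]-o[1][1:3]],p)
    d=r.x-p; print("butt",r.x.round(3),"res",r.fun.round(1),"len",np.linalg.norm(d).round(3),"yaw",np.degrees(np.arctan2(d[1],d[0])).round(1),"down",np.degrees(np.arctan2(-d[2],np.hypot(d[0],d[1]))).round(1))
E
python3 -c "
from h import *
butt()"
python3 -m jog '[[-15,-4,0,0.04],[-40,-10,0,0.08],[-65,-16,0,0.12],[-90,-22,0,0.16],[-115,-28,0,0.2],[-135,-33,0,0.245],[-135,-33,-30,0.245],[-135,-33,-60,0.245]]' -1 5 && python3 -m jog '[[0,0,-20,0],[0,0,-40,0],[0,0,-52,0],[0,0,-52,0],[0,0,-52,0],[0,0,-52,0],[0,0,-52,0],[0,0,-52,0]]' -1 5
python3 -c "
from h import *
butt()"
```

```text
scene tool [388.  90.] best (np.float64(5.346612281301984), np.float64(418.2105263157895), np.float64(126.15789473684211), 278)
top tool [191. 256.] best (np.float64(19.284708025851124), np.float64(200.23809523809524), np.float64(205.28571428571428), 260)
butt [0.558 0.397 0.231] res [-0.6  0.2 -0.4 -0.3] len 0.153 yaw -0.3 down 20.1
time: 21.35
position: [0.28, 0.3651, 0.204]
tool_rot: [3.049, 0.746, 0.005]
ft_force: [0.7, -0.5, -2.9]
grip_width: 0.527
time: 22.35
position: [0.2801, 0.3652, 0.1528]
tool_rot: [3.051, 0.746, 0.001]
ft_force: [0.1, -0.1, -1.9]
grip_width: 0.531
scene tool [351. 101.] best (np.float64(6.28704023426558), np.float64(384.05), np.float64(129.85), 232)
top tool [212. 306.] best (np.float64(14.33903051039028), np.float64(207.8421052631579), np.float64(257.5263157894737), 234)
butt [0.417 0.398 0.118] res [-0.1  0.  -0.1 -0.1] len 0.151 yaw 13.4 down 21.0
```

```bash
python3 -m jog '[[10,2,0,0],[22,5,0,0],[34,8,0,0],[46,11,0,0],[58,14,0,0],[66,16,0,0],[66,16,0,0],[66,16,0,0]]' -1 5 && python3 -m jog '[[0,0,12,0],[1,0,21,0],[2,0,27,0],[3,1,33,0],[6,1,39,0],[10,2,45,0],[14,3,52,0],[14,3,52,0]]' -1 5
python3 -c "
from h import *
butt()"
```

```text
time: 23.45
position: [0.3454, 0.3812, 0.1526]
tool_rot: [3.051, 0.747, -0.001]
ft_force: [-0.2, 0.3, -3.3]
grip_width: 0.527
time: 24.45
position: [0.3605, 0.3845, 0.2051]
tool_rot: [-3.051, -0.746, -0.001]
ft_force: [0.2, 0.4, -2.4]
grip_width: 0.527
scene tool [372.  98.] best (np.float64(10.155951546214231), np.float64(378.3333333333333), np.float64(130.44444444444446), 114)
top tool [201. 277.] best None
```

```bash
python3 -m jog '[[6,1,9,0],[12,3,17,0],[20,5,24,0],[29,7,31,0],[37,9,37,0],[46,11,42,0],[56,13,46,0],[56,13,46,0]]' -1 5 
python3 - <<'E'
from h import *
butt()
duo("d5.png",[.44,.39,.2],s=4)
E
```

```text
time: 25.55
position: [0.4169, 0.3972, 0.2506]
tool_rot: [-3.051, -0.745, 0.0]
ft_force: [0.2, 0.3, -3.5]
grip_width: 0.532
scene tool [388.  94.] best (np.float64(12.297500746406094), np.float64(392.06666666666666), np.float64(127.46666666666667), 105)
top tool [193. 256.] best None
scene crop origin 339 65
top crop origin 153 198
```

View pics/d5.png

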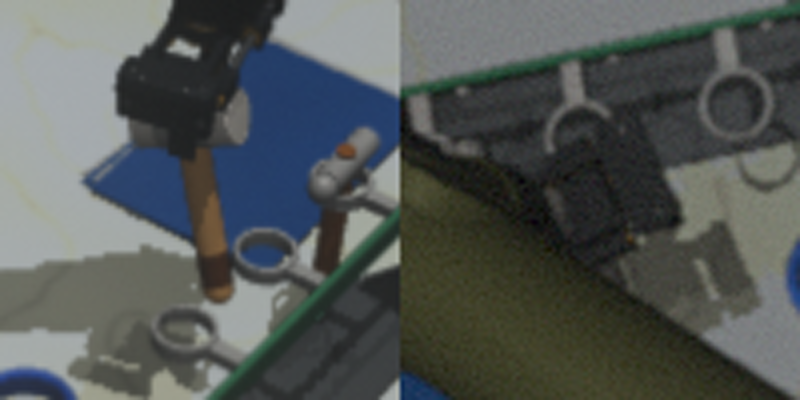

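The hook worked: the nylon mallet hangs handle-down, with its butt at scene crop (220,298). I'll compute the remaining tilt from the ray and handle length, then tighten and raise.

```bash
cat >> h.py <<'E'
def buttray(pix,L=.155):
    s=cam("scene"); p=np.array(get_state()["position"])+[0,0,.019]
    z=np.linspace(.02,.3,600); P=np.array([pix2w(s,[pix],a)[0] for a in z]); e=np.linalg.norm(P-p,axis=1)-L
    for i in np.where(e[1:]*e[:-1]<0)[0]: print("butt",P[i].round(3),"rel",(P[i]-p).round(3))
    i=np.abs(e).argmin(); print("closest",P[i].round(3),"rel",(P[i]-p).round(3),e[i].round(3))
E
python3 -c "
from h import *
buttray((394,139.5)); buttray((394,139.5),.165)"
python3 -m jog '[[0,0,0,0],[0,0,0,0],[0,0,15,0],[0,0,30,0],[0,0,45,0],[0,0,60,0],[0,0,80,0],[0,0,80,0]]' -1 25
python3 -c "
from h import *
butt()"
```

```text
butt [0.482 0.382 0.13 ] rel [ 0.067 -0.015 -0.139]
butt [0.534 0.325 0.201] rel [ 0.118 -0.072 -0.069]
closest [0.482 0.382 0.13 ] rel [ 0.067 -0.015 -0.139] 0.0
butt [0.47  0.395 0.113] rel [ 0.054 -0.002 -0.156]
butt [0.546 0.311 0.218] rel [ 0.131 -0.086 -0.052]
closest [0.47  0.395 0.114] rel [ 0.055 -0.002 -0.156] -0.0
time: 26.85
position: [0.4165, 0.3984, 0.3328]
tool_rot: [-3.049, -0.746, -0.005]
ft_force: [-0.0, 0.5, -3.3]
grip_width: 0.519
scene tool [390.  72.] best (np.float64(13.372390362058042), np.float64(394.57894736842104), np.float64(106.73684210526316), 104)
top tool [182. 254.] best None
```

```bash
python3 -c "
from h import *
buttray((395,107.5),.157); buttray((395,107.5),.150); buttray((395,107.5),.163)
c=cam('top'); save(c,'t5.png',(140,180,240,255),8)"
```

```text
butt [0.42  0.435 0.197] rel [ 0.004  0.038 -0.152]
closest [0.42  0.435 0.197] rel [ 0.004  0.038 -0.152] 0.0
butt [0.425 0.43  0.203] rel [ 0.009  0.033 -0.146]
closest [0.425 0.43  0.203] rel [ 0.009  0.033 -0.146] 0.0
butt [0.415 0.44  0.192] rel [-0.     0.043 -0.157]
closest [0.415 0.44  0.192] rel [-0.     0.043 -0.157] 0.0
```

View pics/t5.png

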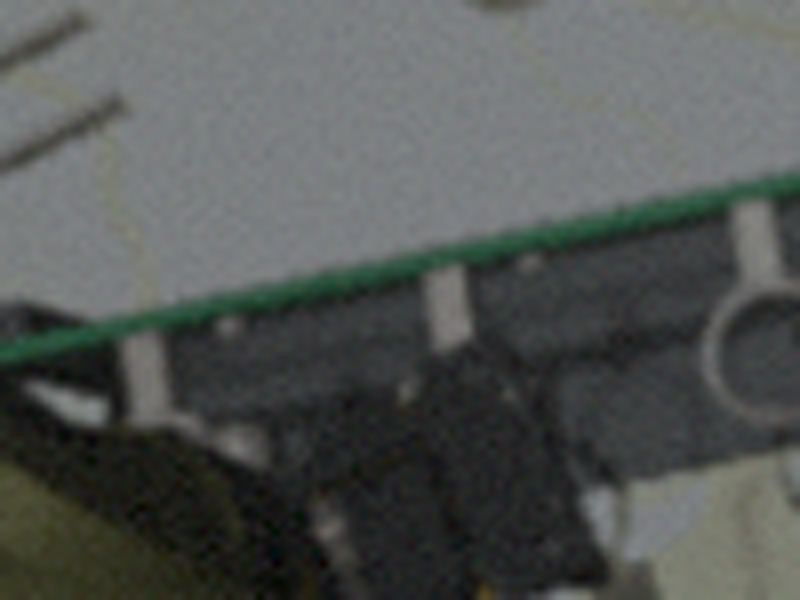

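View 14: from above, the gripper hides the butt, so there's nothing to read. The earlier finder stopped at the dark band, so I'll correct for that and check a looser mask numerically.

```bash
python3 - <<'E'
from h import *
buttray((396.5,118.5),.157)
c=cam("scene"); im=cv2.GaussianBlur(c[0],(3,3),0).astype(int)
for v in range(84,126,2):
    r=im[v,375:415]; m=(r[:,0]-r[:,2])
    u=np.where(m>14)[0]; print(v,(u+375).tolist()[:1],(u+375).tolist()[-1:],len(u), r[20].tolist())
E
```

```text
butt [0.466 0.399 0.2  ] rel [ 0.05   0.002 -0.149]
butt [0.539 0.318 0.292] rel [ 0.123 -0.079 -0.057]
closest [0.539 0.318 0.293] rel [ 0.123 -0.079 -0.056] 0.0
84 [389] [392] 4 [42, 60, 93]
86 [387] [393] 7 [45, 60, 90]
88 [387] [393] 7 [48, 59, 84]
90 [388] [393] 6 [51, 57, 73]
92 [388] [394] 7 [57, 60, 70]
94 [389] [394] 6 [77, 69, 68]
96 [389] [395] 7 [91, 76, 65]
98 [389] [395] 7 [97, 79, 62]
100 [390] [395] 6 [105, 82, 59]
102 [390] [396] 7 [108, 84, 58]
104 [390] [396] 7 [110, 85, 58]
106 [390] [396] 7 [113, 87, 59]
108 [391] [397] 7 [106, 81, 55]
110 [392] [396] 5 [66, 50, 41]
112 [394] [396] 3 [56, 42, 37]
114 [394] [397] 4 [55, 42, 37]
116 [394] [397] 4 [55, 42, 37]
118 [393] [398] 6 [78, 60, 45]
120 [393] [397] 5 [96, 75, 53]
122 [] [] 0 [57, 59, 67]
124 [] [] 0 [40, 64, 104]
```

```bash
python3 - <<'E'
from h import *
for L in(.153,.158,.163): buttray((395.3,121),L)
s=cam("scene");p=np.array(get_state()["position"])+[0,0,.019]
print(w2pix(s,[p,p-[0,0,.08],p-[0,0,.16]]).round(1))
E
```

```text
butt [0.483 0.376 0.213] rel [ 0.067 -0.021 -0.136]
butt [0.526 0.329 0.268] rel [ 0.11  -0.068 -0.081]
closest [0.483 0.376 0.213] rel [ 0.067 -0.021 -0.136] 0.0
butt [0.474 0.385 0.203] rel [ 0.059 -0.012 -0.147]
butt [0.534 0.32  0.278] rel [ 0.118 -0.077 -0.071]
closest [0.475 0.385 0.203] rel [ 0.059 -0.012 -0.146] -0.0
butt [0.468 0.392 0.195] rel [ 0.052 -0.005 -0.155]
butt [0.54  0.313 0.286] rel [ 0.124 -0.084 -0.063]
closest [0.54  0.313 0.286] rel [ 0.125 -0.084 -0.063] 0.0
[[389.8  72.4]
 [387.5  93.6]
 [385.4 113.3]]
```

```bash
python3 -m jog '[[4,6,0,0],[9,12,0,0],[14,19,0,0],[18,25,0,0],[18,25,0,0],[18,25,-10,0],[18,25,-20,0],[18,25,-20,0]]' -1 10 && python3 -m jog '[[0,0,-5,0],[0,0,-10,0],[0,0,-15,0],[0,0,-20,0],[0,0,-25,0],[0,0,-30,0],[0,0,-30,0],[0,0,-30,0]]' -1 10
python3 - <<'E'
from h import *
c=cam("scene"); im=cv2.GaussianBlur(c[0],(3,3),0).astype(int); p=np.array(get_state()["position"])+[0,0,.019]
print(get_state()["ft_force"],w2pix(c,[p,[.488,.415,.17],[.488,.415,.154]]).round(1))
for v in range(84,150,3):
    r=im[v,370:430]; u=np.where(r[:,0]-r[:,2]>14)[0]; print(v,(u+370).tolist()[:1],(u+370).tolist()[-1:],len(u))
save(c,"s6.png",(340,60,440,150),6)
E
```

```text
time: 28.45
position: [0.4337, 0.4212, 0.3092]
tool_rot: [3.05, 0.746, -0.003]
ft_force: [-0.7, 0.3, -3.0]
grip_width: 0.522
time: 29.45
position: [0.4341, 0.4222, 0.2807]
tool_rot: [-3.052, -0.746, -0.0]
ft_force: [-0.7, 0.2, -2.8]
grip_width: 0.524
[ 0.06825359 -0.41658406 -3.28485248] [[398.3  85.5]
 [403.9 127.1]
 [403.4 130.8]]
84 [] [] 0
87 [] [] 0
90 [] [] 0
93 [] [] 0
96 [399] [401] 3
99 [396] [401] 6
102 [396] [428] 12
105 [397] [402] 6
108 [397] [403] 7
111 [398] [404] 7
114 [398] [404] 7
117 [399] [405] 7
120 [399] [424] 10
123 [402] [423] 7
126 [402] [423] 8
129 [402] [420] 6
132 [404] [405] 2
135 [] [] 0
138 [] [] 0
141 [] [] 0
144 [] [] 0
147 [] [] 0
```

View pics/s6.png

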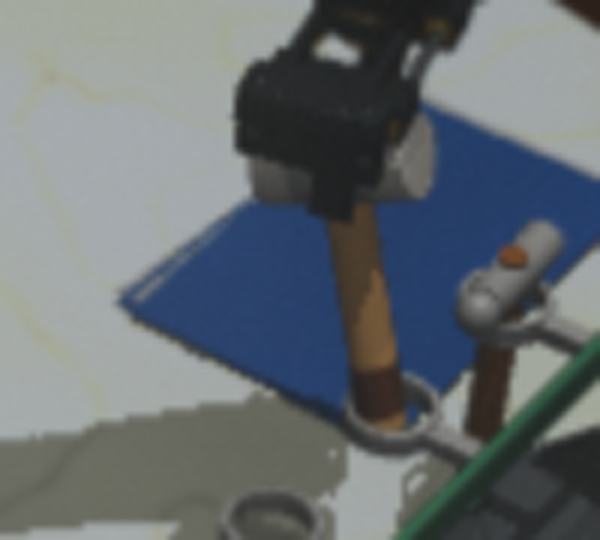

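View 15: the butt is entering ring 2 (crop about (390,420)). I'll move forward and down with a light grip to upright it.

```bash
python3 -m jog '[[5,0,-6,0],[10,-1,-12,0],[16,-2,-18,0],[22,-3,-24,0],[28,-4,-30,0],[34,-4,-36,0],[34,-4,-40,0],[34,-4,-40,0]]' -1 6 && python3 -m jog '[[5,-1,-6,0],[10,-1,-12,0],[15,-2,-20,0],[20,-3,-28,0],[20,-3,-36,0],[20,-3,-44,0],[20,-3,-52,0],[20,-3,-52,0]]' -1 6
python3 - <<'E'
from h import *
s=get_state();print(s["position"],s["ft_force"])
E
```

```text
time: 30.5
position: [0.468, 0.4177, 0.2401]
tool_rot: [3.051, 0.746, -0.001]
ft_force: [0.1, 0.0, -3.0]
grip_width: 0.529
time: 31.5
position: [0.4877, 0.4145, 0.1877]
tool_rot: [3.051, 0.746, -0.002]
ft_force: [0.1, -0.3, -2.5]
grip_width: 0.522
[0.48774263 0.4145337  0.187663  ] [ 0.14714784 -0.33200904 -2.51901562]
```

```bash
python3 -m jog '[[0,0,-4,0],[0,0,-8,0],[0,0,-12,0],[0,0,-15,0],[0,0,-15,0],[0,0,-15,0],[0,0,-15,0],[0,0,-15,0]]' -1 6 && python3 -m jog '[[0,0,0,0],[0,0,0,0],[0,0,0,0],[0,0,0,0],[0,0,0,0],[0,0,0,0],[0,0,0,0],[0,0,0,0]]' 0.6 6
python3 -m jog '[[0,0,20,0],[0,0,40,0],[0,0,60,0],[0,0,80,0],[0,0,100,0],[0,0,130,0],[-40,-60,130,0],[-60,-120,130,0]]' 1 6
python3 - <<'E'
from h import *
for n in("scene","top"):
    c=cam(n); im=c[0].astype(int); print(n,w2pix(c,[[.488,.415,.193],[.488,.415,.03]]).round(1)); 
c=cam("scene");hsv=cv2.cvtColor(c[0],cv2.COLOR_RGB2HSV);np.save("sc_n.npy",c[0])
w=c[0][90:170,370:440]
for v in range(100,170,4):
    r=c[0][v,385:420].astype(int); print(v,''.join('W' if (x[0]-x[2]>18) else ('h' if x.min()>110 else ('.' if x[2]-x[0]>15 else ',')) for x in r))
E
```

```text
time: 32.5
position: [0.4889, 0.4159, 0.1754]
tool_rot: [-3.051, -0.746, -0.005]
ft_force: [0.4, -0.5, 5.7]
grip_width: 0.531
time: 33.5
position: [0.4879, 0.4152, 0.1736]
tool_rot: [3.052, 0.746, -0.0]
ft_force: [-0.5, -1.0, -0.3]
grip_width: 0.803
time: 34.5
position: [0.4329, 0.3141, 0.306]
tool_rot: [-3.046, -0.756, -0.0]
ft_force: [0.7, -1.5, 2.1]
grip_width: 0.999
scene [[404.7 121.7]
 [399.4 157.7]]
top [[196.1 231.2]
 [211.  235.9]]
100 ...................................
104 ...................................
108 ................................,,,
112 .......hhhhh...................,,,,
116 .....hhhhhhhhhhhWWWWWWWhh,.........
120 ....,hhhhhh,,hhhhhhhhhhhhhhhhhhhh,,
124 ....,,,,,,,,,,,,,,,,,,,,hhhhhhh,,,,
128 hhhhhh,.....,,,,,,,,,,,,,,,,,,,,,,,
132 hhhhhhhhhhhh,,,,,,,,,,,,,,,,,,hh,,,
136 hhhhhhhhhhhhh,WWWW,,,hhhhh,,,,,,,,,
140 hhhhhhhhhhhh,WWWWWW,hhhhhh,,,,,.,,,
144 ,,,,,,,hhhhh,WWWWWW,hh,,,,,..,,,,,,
148 hhhhhh,,hhh,WWWWWW,hh,,.,,,,,,,,,,,
152 ,,,,,,,,hhhhh,,,,,,.,,,,,,,,,,,,,,,
156 ,,,,,,,,,,,,,,,.,,,,,,,,,,,,,,,,,,,
160 h,,,,,,,,,,.,,,,,,,,,,,,,,,,,,,,,,,
164 hhhhhh,.,,,,,,,,,,,,,,,,,,,,,,,,,,,
168 hh,,,,,,,,,,,,,,,,,,,,,,,,,,,,,,,,,
```

The nylon mallet hangs in ring 2: head at rows 112–124, handle in rows 136–150 below the ring. Next is the rubber mallet by the same method.

```bash
python3 -m jog '[[20,-60,0,-0.09],[40,-115,0,-0.18],[60,-170,0,-0.27],[80,-225,0,-0.36],[112,-285,0,-0.47],[112,-312,-50,-0.58],[112,-312,-100,-0.696],[112,-312,-160,-0.696]]' 1 6 
python3 -m jog '[[0,0,0,0],[0,0,0,0],[0,0,0,0],[0,0,0,0],[0,0,0,0],[0,0,0,0],[0,0,0,0],[0,0,0,0]]' 1 6
python3 - <<'E'
from h import *
# rubber check: model outline brightness (dark) centroid in scene & top near expected
c=cam("scene"); a=w2pix(c,[[.571,-.023,.027],[.609,.137,.014]]).round(1); print(a)
im=c[0].astype(int)
u,v=a[0].astype(int)
for y in range(v-18,v+19,3):
    r=im[y,u-30:u+50]; print(y,u-30,''.join('W' if x[0]-x[2]>30 else('#' if x.max()<75 else '.') for x in r))
E
```

```text
time: 35.65
position: [0.5488, 0.0025, 0.145]
tool_rot: [-3.121, 0.335, -0.007]
ft_force: [0.8, -0.3, -0.2]
grip_width: 0.996
time: 36.65
position: [0.5469, 0.0008, 0.1454]
tool_rot: [-3.122, 0.337, -0.003]
ft_force: [0.2, -0.1, -0.1]
grip_width: 0.998
[[313.2 236.4]
 [360.8 221.2]]
218 283 ................................................................................
221 283 ........................................................................WWWWWWWW
224 283 ........................###########.......................WWWWWWWWWWWWWWWWWWWWWW
227 283 .....................################...........WWWWWWWWWWWWWWWWWWWWWW#######...
230 283 ....................##################.WWWWWWWWWWWWWWWWWWWWWWWWWWWWW###.........
233 283 ....................###################WWWWWWWWWWWWWWWWWWWW.....................
236 283 .....................####################WWWWWWWW...............................
239 283 ......................######################....................................
242 283 ........................####################....................................
245 283 ..........................##################....................................
248 283 ............................###############.....................................
251 283 ..............................########..........................................
254 283 ................................................................................
```

```bash
python3 -m jog '[[-6,-18,0,0],[-6,-18,-50,0],[-6,-18,-100,0],[-6,-18,-130,0],[-6,-18,-130,0],[-6,-18,-130,0],[-6,-18,-130,0],[-6,-18,-130,0]]' 1 6 && python3 -m jog '[[0,0,0,0],[0,0,0,0],[0,0,0,0],[0,0,0,0],[0,0,0,0],[0,0,0,0],[0,0,0,0],[0,0,15,0]]' -1 5 && python3 -m jog '[[0,0,12,0],[0,0,24,0],[0,0,36,0],[0,0,48,0],[0,0,55,0],[0,0,55,0],[0,0,55,0],[0,0,55,0]]' -1 5
python3 - <<'E'
from h import *
butt()
c=cam("scene"); im=c[0].astype(int); p=np.array(get_state()["position"])+[0,0,.012]
for dz in(.011,-.031,-.073): print(w2pix(c,p+[0,0,dz]).round(0))
for y in range(196,252,3):
    r=im[y,275:365]; print(y,275,''.join('W' if x[0]-x[2]>30 else('#' if x.max()<75 else '.') for x in r))
E
```

```text
time: 37.7
position: [0.5419, -0.0173, 0.0167]
tool_rot: [-3.123, 0.337, -0.006]
ft_force: [0.1, 0.4, -0.4]
grip_width: 0.997
time: 38.7
position: [0.5397, -0.018, 0.0297]
tool_rot: [-3.123, 0.337, 0.002]
ft_force: [-0.0, -0.5, -2.1]
grip_width: 0.618
time: 39.7
position: [0.5405, -0.0171, 0.085]
tool_rot: [-3.122, 0.336, -0.001]
ft_force: [-0.6, 0.2, -3.3]
grip_width: 0.62
scene tool [308. 214.] best (np.float64(11.918307866506998), np.float64(346.6842105263158), np.float64(201.10526315789474), 230)
top tool [348. 219.] best None
[[308. 213.]]
[[308. 221.]]
[[309. 230.]]
196 275 ######################...#############################.....######.........................
199 275 ####################......###############################.....###....WWW..................
202 275 #######################.############..##################..........WWWWWWWWW...............
205 275 .###########################............###########........WWWWWWWWWWW#WWW................
208 275 ..#########################.....#.#......#####.........WWWWWWWWWWW#####...................
211 275 ....##############
[... 659 characters left out ...]
.......
232 275 ..........................##################..............................................
235 275 ..........................#################...............................................
238 275 ...........................################...............................................
241 275 ...............................########...................................................
244 275 ..........................................................................................
247 275 ..........................................................................................
250 275 ..........................................................................................
```

```bash
cat >> h.py <<'E'
def ray(pix,C,L):
    s=cam("scene"); C=np.array(C); z=np.linspace(-.01,.35,1500)
    P=pix2w(s,np.repeat([pix],1500,0),z); e=np.linalg.norm(P-C,axis=1)-L
    k=[i for i in np.where(e[1:]*e[:-1]<0)[0]] or [np.abs(e).argmin()]
    for i in k:
        d=P[i]-C; print("butt",P[i].round(3),"rel",d.round(3),"yaw",np.degrees(np.arctan2(d[1],d[0])).round(1),"down",np.degrees(np.arcsin(-d[2]/np.linalg.norm(d))).round(1),"err",e[i].round(3))
E
python3 - <<'E'
from h import *
p=np.array(get_state()["position"])
for L in(.155,.165): ray((348,200.5),p+[0,0,-.019],L)
E
```

```text
butt [0.543 0.138 0.054] rel [ 0.002  0.155 -0.012] yaw 89.2 down 4.6 err 0.0
butt [0.616 0.074 0.167] rel [0.075 0.091 0.101] yaw 50.5 down -40.7 err -0.0
butt [0.534 0.146 0.039] rel [-0.007  0.163 -0.027] yaw 92.5 down 9.3 err 0.0
butt [0.625 0.066 0.182] rel [0.084 0.083 0.115] yaw 44.5 down -44.4 err -0.0
```

```bash
python3 -m jog '[[0,0,-8,0],[0,0,-16,0],[0,0,-23,0],[0,0,-25,0],[0,0,-25,0],[0,0,-25,0],[0,0,-25,0],[0,0,-25,0]]' -1 5 && python3 -m jog '[[0,0,0,0],[0,0,0,0],[0,0,0,0],[0,0,0,0],[0,0,0,0],[0,0,15,0],[0,0,35,0],[0,0,65,0]]' 0.9 5
python3 - <<'E'
from h import *
butt()
c=cam("scene"); im=c[0].astype(int); p=[.5405,-.017,0]
print(w2pix(c,[[.5405,-.017,.084],[.5405,-.017,0.0]]).round(0))
for y in range(190,256,3):
    r=im[y,280:370]; print(y,280,''.join('W' if x[0]-x[2]>30 else('#' if x.max()<75 else '.') for x in r))
E
```

```text
time: 40.95
position: [0.5431, -0.018, 0.0617]
tool_rot: [-3.123, 0.337, -0.009]
ft_force: [1.3, -2.1, 4.7]
grip_width: 0.62
time: 41.95
position: [0.5409, -0.017, 0.1271]
tool_rot: [-3.122, 0.336, -0.003]
ft_force: [-0.7, 0.3, 0.4]
grip_width: 0.945
scene tool [308. 205.] best (np.float64(19.809411016141844), np.float64(348.3), np.float64(205.05), 276)
top tool [348. 218.] best None
[[308. 218.]
 [309. 234.]]
190 280 ##########...........#############.......###################..............................
193 280 ############....############.............############...................................##
196 280 ###################................###########............................................
199 280 ################...........#######.###########............................................
202 280 ####################.............###.....####...................WWWWWW....................
205 280 .#################.........................##...............WWWWWWWWWWW...................
208 280 ..###############......................................WWWWWWWWWW###................
[... 791 characters left out ...]
.......
235 280 ......................#################...................................................
238 280 ......................#################...................................................
241 280 .......................###############....................................................
244 280 ..........................##########......................................................
247 280 ..........................................................................................
250 280 ..........................................................................................
253 280 ..........................................................................................
```

```bash
python3 - <<'E'
from h import *
c=cam("scene"); C=pix2w(c,[(310.5,230)],.045)[0]; print("headc",C)
for z in(.014,.03): 
    B=pix2w(c,[(350,204)],z)[0]
    for Q in(C,np.array([.5405,-.017,.045])): d=B-Q;print(B.round(3),np.linalg.norm(d).round(3),np.degrees(np.arctan2(d[1],d[0])).round(1))
E
```

```text
headc [ 0.55757154 -0.02244341  0.045     ]
[0.533 0.156 0.014] 0.182 97.8
[0.533 0.156 0.014] 0.176 92.5
[0.543 0.147 0.03 ] 0.17 94.9
[0.543 0.147 0.03 ] 0.164 89.1
```

```bash
python3 -m jog '[[5,4,0,0.187],[5,4,0,0.374],[5,4,0,0.561],[5,4,0,0.748],[5,4,0,0.935],[5,4,0,1.122],[5,4,0,1.309],[5,4,0,1.496]]' 1 5 && python3 -m jog '[[0,0,0,0.187],[0,0,0,0.307],[0,0,-20,0.307],[0,0,-45,0.307],[0,0,-70,0.307],[0,0,-99,0.307],[0,0,-99,0.307],[0,0,-99,0.307]]' 1 5 && python3 -m jog '[[0,0,0,0],[0,0,0,0],[0,0,0,0],[0,0,0,0],[0,0,0,0],[0,0,0,0],[0,0,0,0],[0,0,0,0]]' -1 5 && python3 -m jog '[[0,0,15,0],[0,0,35,0],[0,0,55,0],[0,0,75,0],[0,0,95,0],[0,0,115,0],[0,0,135,0],[0,0,140,0]]' -1 5
python3 - <<'E'
from h import *
butt()
c=cam("scene"); im=c[0].astype(int); p=np.array(get_state()["position"])+[0,0,.019]
u,v=w2pix(c,p)[0].astype(int);print(u,v, get_state()["joint_positions"][6])
for y in range(v-24,v+30,3):
    r=im[y,u-20:u+70]; print(y,u-20,''.join('W' if x[0]-x[2]>30 else('#' if x.max()<75 else '.') for x in r))
E
```

```text
time: 43.15
position: [0.5453, -0.0133, 0.1248]
tool_rot: [-2.511, -1.884, 0.001]
ft_force: [-0.0, -0.2, -0.2]
grip_width: 1.002
time: 44.15
position: [0.546, -0.0128, 0.0266]
tool_rot: [-2.201, -2.238, -0.001]
ft_force: [-0.1, -0.1, 0.1]
grip_width: 0.999
time: 45.15
position: [0.5461, -0.0133, 0.0266]
tool_rot: [-2.201, -2.239, -0.0]
ft_force: [0.6, -1.2, 3.3]
grip_width: 0.618
time: 46.15
position: [0.5468, -0.013, 0.1683]
tool_rot: [2.202, 2.24, 0.002]
ft_force: [1.0, 0.3, -3.3]
grip_width: 0.621
scene tool [309. 196.] best None
top tool [348. 214.] best (np.float64(11.705062384593944), np.float64(297.1818181818182), np.float64(200.95454545454547), 340)
309 196 -0.34077408905843054
172 289 ##############################..............##............................................
175 289 ################################..............####..............##........................
178 289 ###################################.................#######...............................
181 289 ..######################.........######.................................................##
184 289 .
[... 676 characters left out ...]
.......
205 289 ........###########################.......................................................
208 289 .........#####################............................................................
211 289 ...........##############.................................................................
214 289 ..........................................................................................
217 289 ..........................................................................................
220 289 ..........................................................................................
223 289 ..........................................................................................
```

```bash
cat >> h.py <<'E'
def tri(us,ut):
    s=cam("scene");t=cam("top");p=np.array(get_state()["position"])+[0,0,.019]
    r=least_squares(lambda P:np.r_[w2pix(t,P)[0]-ut,w2pix(s,P)[0]-us],p); d=r.x-p
    print("butt",r.x.round(3),"res",r.fun.round(1),"len",np.linalg.norm(d).round(3),"yaw",np.degrees(np.arctan2(d[1],d[0])).round(1),"down",np.degrees(np.arctan2(-d[2],np.hypot(d[0],d[1]))).round(1))
E
python3 -c "
from h import *
tri((359,185.5),(297,201))"
```

```text
butt [0.586 0.136 0.163] res [-0.9 -0.7 -1.1  0.2] len 0.156 yaw 74.7 down 8.1
```

```bash
python3 -m jog '[[0,0,0,0],[-5,20,0,-0.12],[-20,50,0,-0.28],[-45,90,0,-0.44],[-75,130,0,-0.6],[-105,165,0,-0.76],[-135,197,0,-0.92],[-159,225,0,-1.068]]' -1 20 && python3 -m jog '[[0,0,0,0],[0,0,0,0],[0,0,0,0],[0,0,-10,0],[0,0,-20,0],[0,0,-30,0],[0,0,-42,0],[0,0,-42,0]]' -1 20
python3 - <<'E'
from h import *
butt()
c=cam("scene"); im=c[0].astype(int); p=np.array(get_state()["position"])+[0,0,.019]
u,v=w2pix(c,p)[0].astype(int);print(u,v,w2pix(c,[.514,.304,.17]))
for y in range(v-10,v+40,3):
    r=im[y,u-20:u+70]; print(y,u-20,''.join('W' if x[0]-x[2]>30 else('#' if x.max()<75 else '.') for x in r))
E
```

```text
time: 47.4
position: [0.3852, 0.2134, 0.1658]
tool_rot: [-3.037, -0.803, -0.001]
ft_force: [1.0, 0.4, -2.6]
grip_width: 0.617
time: 48.4
position: [0.3858, 0.2118, 0.1232]
tool_rot: [-3.031, -0.807, 0.003]
ft_force: [-0.7, 0.2, -4.0]
grip_width: 0.617
scene tool [336. 143.] best (np.float64(4.4850711284989595), np.float64(374.22222222222223), np.float64(167.88888888888889), 307)
top tool [268. 270.] best (np.float64(15.577897305646898), np.float64(259.14285714285717), np.float64(219.47619047619048), 267)
butt [0.534 0.248 0.123] res [-0.4  0.1 -0.3 -0.2] len 0.154 yaw 13.9 down 7.1
335 143 [[383.87519384 146.16621582]]
133 315 ..###########################.......................................................######
136 315 ############################.......................................................#######
139 315 ############################.......................................................######.
142 315 ###########################........................................................######.
145 315 #########################.WWWWW.................................#....
[... 509 characters left out ...]
#######
163 315 ..................############....#####......WW###WWWWWWWWWW....................##########
166 315 .................######................#........######WWWWWWWW...............#############
169 315 .................#####...............................#WWWWWWW............#################
172 315 .................########................#.............................###################
175 315 ...................######........#######............................######################
178 315 .........................#############............................########################
181 315 ..............................................................############################
```

```bash
python3 -m jog '[[-2,8,0,0],[-4,16,0,0],[-6,25,0,0],[-8,34,0,0],[-10,43,0,0],[-12,51,0,0],[-14,58,0,0],[-14,58,0,0]]' -1 20 && python3 -m jog '[[0,0,15,0],[0,0,28,0],[0,0,40,0],[3,1,51,0],[6,1,61,0],[11,3,71,0],[16,4,80,0],[16,4,80,0]]' -1 5 && python3 -m jog '[[7,2,8,0],[14,3,16,0],[29,7,31,0],[38,9,37,0],[47,11,42,0],[57,14,46,0],[66,16,50,0],[66,16,50,0]]' -1 5  && python3 -m jog '[[5,1,1,0],[10,2,2,0],[15,3,3,0],[20,5,4,0],[24,6,4,0],[24,6,4,0],[24,6,4,0],[24,6,4,0]]' -1 5
python3 - <<'E'
from h import *
c=cam("scene"); im=c[0].astype(int); p=np.array(get_state()["position"])+[0,0,.019]
u,v=w2pix(c,p)[0].astype(int);print(u,v,w2pix(c,[[.514,.304,.17],p-[0,0,.08],p-[0,0,.16]]))
for y in range(v-10,v+64,3):
    r=im[y,u-40:u+50]; print(y,u-40,''.join('W' if x[0]-x[2]>22 else('#' if x.max()<75 else '.') for x in r))
E
```

```text
time: 49.55
position: [0.373, 0.2704, 0.1248]
tool_rot: [-3.034, -0.809, -0.003]
ft_force: [-0.2, -0.1, -2.9]
grip_width: 0.613
time: 50.55
position: [0.3897, 0.2743, 0.2051]
tool_rot: [-3.033, -0.807, -0.003]
ft_force: [0.8, -0.3, -3.9]
grip_width: 0.614
time: 51.55
position: [0.4556, 0.2898, 0.2545]
tool_rot: [-3.034, -0.807, -0.002]
ft_force: [-0.8, -0.4, -3.8]
grip_width: 0.615
time: 52.55
position: [0.479, 0.2957, 0.2584]
tool_rot: [-3.035, -0.808, -0.002]
ft_force: [0.8, -1.8, -4.0]
grip_width: 0.623
376 115 [[383.87519384 146.16621582]
 [375.08150847 134.86575546]
 [373.4136545  153.19804765]]
105 336 ..................##################################......................................
108 336 .................###################################......................................
111 336 .................##################################.............................#......###
114 336 ..................################################..............................########..
117 336 ....................###########################...................WWWWWW...........#####
[... 1282 characters left out ...]
#######
159 336 .....#########.................................................###########################
162 336 .##################.........................................##############################
165 336 ##.............#####.....................................#################################
168 336 ..................##..................................####################################
171 336 ....................##.............................#######################################
174 336 ##...........########...........................########################################..
177 336 ..################...........................########################################.....
```

```bash
python3 -c "
from h import *
p=np.array(get_state()['position'])+[0,0,.019]
for L in(.154,.158,.162): ray((373.3,157.8),p,L)"
python3 -m jog '[[0,0,0,0],[0,0,0,0],[0,0,15,0],[0,0,30,0],[0,0,45,0],[0,0,60,0],[0,0,70,0],[0,0,70,0]]' -1 20
python3 - <<'E'
from h import *
c=cam("scene"); im=c[0].astype(int); p=np.array(get_state()["position"])+[0,0,.019]
u,v=w2pix(c,p)[0].astype(int);print(get_state()["position"],u,v)
for y in range(v+5,v+60,2):
    r=im[y,u-20:u+30]; print(y,u-20,''.join('W' if x[0]-x[2]>14 else('#' if x.max()<75 else '.') for x in r))
E
```

```text
butt [0.501 0.275 0.126] rel [ 0.022 -0.021 -0.151] yaw -43.2 down 78.7 err 0.0
butt [0.586 0.19  0.245] rel [ 0.107 -0.106 -0.032] yaw -44.7 down 12.0 err -0.0
butt [0.497 0.279 0.121] rel [ 0.018 -0.017 -0.156] yaw -42.8 down 80.8 err 0.0
butt [0.59  0.186 0.25 ] rel [ 0.111 -0.109 -0.027] yaw -44.7 down 9.9 err -0.0
butt [0.494 0.282 0.117] rel [ 0.015 -0.014 -0.161] yaw -42.2 down 82.8 err 0.0
butt [0.593 0.183 0.255] rel [ 0.114 -0.113 -0.022] yaw -44.7 down 7.9 err -0.0
time: 53.75
position: [0.4792, 0.2963, 0.3293]
tool_rot: [-3.034, -0.808, -0.004]
ft_force: [-0.3, 1.2, -3.3]
grip_width: 0.615
[0.47897573 0.29600487 0.32858432] 378 96
101 358 .........WWWWW############........................
103 358 .........WWWWW########............................
105 358 .........#WWWW########............................
107 358 .........#WWW########.............................
109 358 .........#WWWWWWWW###.............................
111 358 ..........#WWWWWWW#...............................
113 358 ..........#WWWWWWWW...............................
115 358 ..........#WWWWWWWW#........
[... 502 characters left out ...]
 ............#########....................#########
135 358 .............#####WW#....................WW#######
137 358 .............#####WWWW..................WWWWWWW...
139 358 ..............WWWWWWWW..................WWWWWWW...
141 358 ...............WWWWWW...................WWWWWW....
143 358 .......................########........#WWWWWW....
145 358 .....................#........####.....WWWWWWW....
147 358 .................................#.....WWWWWWW....
149 358 ...................#..................#WWWWWW.....
151 358 ...................###.................#######...#
153 358 .....................#############.........#...###
155 358 .........................####.....####.......#####
```

```bash
python3 -c "
from h import *
p=np.array(get_state()['position'])+[0,0,.019]
for L in(.154,.160): ray((376.3,141.3),p,L)"
python3 -m jog '[[4,6,0,0],[9,12,0,0],[14,18,0,0],[18,24,0,0],[18,24,0,0],[18,24,0,0],[18,24,0,0],[18,24,0,0]]' -1 12 && python3 -m jog '[[0,0,-5,0],[0,0,-10,0],[0,0,-16,0],[0,0,-22,0],[0,0,-28,0],[0,0,-34,0],[0,0,-40,0],[0,0,-40,0]]' -1 8
python3 - <<'E'
from h import *
c=cam("scene"); im=c[0].astype(int); p=np.array(get_state()["position"])+[0,0,.019]
u,v=w2pix(c,p)[0].astype(int);print(u,v,w2pix(c,[[.514,.304,.17],[.514,.304,.154]]))
for y in range(v+5,v+60,2):
    r=im[y,u-30:u+30]; print(y,u-30,''.join('W' if x[0]-x[2]>14 else('#' if x.max()<75 else ('r' if x.min()>95 and x.max()<135 else '.')) for x in r))
save(c,"s7.png",(340,60,440,160),6)
E
```

```text
butt [0.502 0.28  0.196] rel [ 0.023 -0.016 -0.152] yaw -34.2 down 79.5 err 0.0
butt [0.588 0.194 0.308] rel [ 0.109 -0.102 -0.039] yaw -43.2 down 14.7 err -0.0
butt [0.497 0.286 0.189] rel [ 0.018 -0.01  -0.159] yaw -30.0 down 82.6 err 0.0
butt [0.593 0.189 0.316] rel [ 0.114 -0.107 -0.032] yaw -43.3 down 11.5 err -0.0
time: 54.9
position: [0.497, 0.3196, 0.3286]
tool_rot: [-3.035, -0.807, -0.002]
ft_force: [0.2, -0.0, -4.1]
grip_width: 0.615
time: 55.9
position: [0.4968, 0.3196, 0.2879]
tool_rot: [-3.035, -0.808, -0.001]
ft_force: [-0.3, -0.1, -2.5]
grip_width: 0.618
387 107 [[383.87519384 146.16621582]
 [383.4667182  149.84347052]]
112 357 ....r.......#########################......................#
114 357 ............####################WW#WWWWr..rrrW.WW..........#
116 357 ............###################WWWWWWWWW.rrrWWWWWWWrrr......
118 357 ..............#################WWWWWWWWWWWrrr.WWWWrrrr......
120 357 .................#########...###WWWWWWWWWWWWrrrrrr..........
122 357 ...................r.rr.#.......#WWWWWWWWWWWWWrrrrrrr.......
124 357 ..........................r.##..###
[... 774 characters left out ...]
...###WWWW
148 357 rrrrrrrrrrrrrrr.....##.rrr..........r..#WWWWWWWr.....###WWWW
150 357 rrr..r.......r......####.....rrrrrr.rrr##WWWW##r.#########WW
152 357 .................r...######......#..rrrr..##################
154 357 .......................###############..rrr..###############
156 357 .....................................#####..################
158 357 .......................................#..##################
160 357 ..............................r..........###################
162 357 .............................r.........#####################
164 357 ...........................WW.W..r...#######################
166 357 ..r........................WWW.r...#########################
```

```bash
python3 - <<'E'
from h import *
c=cam("scene"); im=c[0].astype(int)
for y in range(108,180,3):
    r=im[y,375:445]; print(y,375,''.join('W' if x[0]-x[2]>14 else('#' if x.max()<75 else '.') for x in r))
butt()
print(w2pix(c,[[.488,.415,.19],[.57,.318,.17],[.54,.43,.17]]))
E
```

```text
108 375 ######################..............................####..............
111 375 ###################......................#......#####.................
114 375 ##############WWWWWWW......W.WW..........########....##..............#
117 375 #############WWWWWWWWWW....WWWWWW...........#######......#####....####
120 375 ########....##WWWWWWWWWWWW..................##WWWW............#####...
123 375 .........#....##WWWWWWWWWWWWW.............###WWWW#.........#####......
126 375 .............######WWWWWWWWWWWW............##WWWWW......#####........#
129 375 ....................#WWWWWWWWWWWWW.#....#..#WWW#W....#####..........##
132 375 .......................#WWWWWWWWWWWWW###...#WW##..#####......#####.###
135 375 ........................WWWWWWWWWWWWWWW##......#######################
138 375 .......................WWWWWWWWWWWWWWWWWW#..##########################
141 375 .......................WWWWWWW..##WWWWWWWWWW##########################
144 375 ...##############.....WWWWWWW....####WWWWWWWWWW#######################
147 375 ..##............##....WWWWWWW......###WWWWWWWWW##################
[... 471 characters left out ...]
........
168 375 ........WWW....########################################...............
171 375 ............########################################..................
174 375 ......###########################################.....................
177 375 ....##########################################........................
scene tool [388. 107.] best (np.float64(8.133674804225008), np.float64(418.4), np.float64(147.35), 385)
top tool [220. 224.] best (np.float64(23.431585226823003), np.float64(221.35), np.float64(185.35), 118)
butt [0.617 0.344 0.218] res [-0.3  0.1 -0.2 -0.2] len 0.152 yaw 11.3 down 36.3
[[404.60520904 122.38180077]
 [399.38508284 154.01825499]
 [418.54098416 133.60843812]]
```

View pics/s7.png

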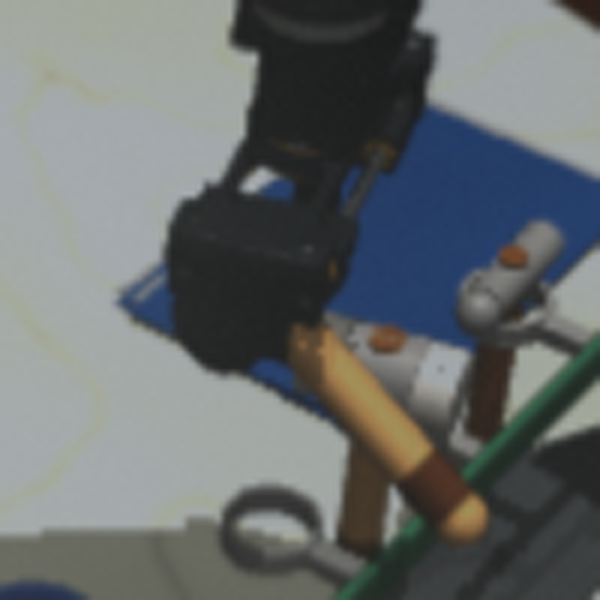

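View 16, my last: the nylon mallet hangs properly in ring 2. The rubber mallet's butt missed ring 1 and slid over the rail, and it now slopes 36° (butt at crop (465,515)). I'll re-hook it, checking with numeric image prints from here on.

```bash
python3 - <<'E'
from h import *
c=cam("scene"); print("ring1 scene",pix2w(c,[(385,147.8)],.17))
im=c[0].astype(int)
for y in range(138,160):
    r=im[y,370:402]; print(y,' '.join('%3d'%x for x in r.max(1)))
E
python3 -m jog '[[-15,-20,10,0],[-35,-45,10,0],[-55,-70,10,0],[-75,-90,10,0],[-89,-105,10,0],[-89,-105,-30,0],[-89,-105,-70,0],[-89,-105,-109,0]]' -1 20 && python3 -m jog '[[0,0,0,0],[0,0,0,0],[0,0,0,0],[0,0,0,0],[0,0,0,0],[0,0,0,0],[0,0,0,0],[0,0,0,0]]' -1 20
python3 - <<'E'
from h import *
butt()
E
```

```text
ring1 scene [[0.52168734 0.30179514 0.17      ]]
138 169 169 169 168 168 169 170 168 168 169 168 168 169 168 168 168 168 168 168 168 168 168 167 168 168 166 161 124  72  66  68  69
139 169 169 169 169 168 169 169 169 168 169 168 168 168 165 166 166 167 168 168 168 169 168 169 168 168 167 159 109  69  65  68  69
140 169 169 169 169 169 168 169 169 169 167 164 163 158 144 141 141 145 161 163 166 168 168 168 168 167 168 157  92  66  66  68  69
141 169 169 168 170 168 169 169 169 167 157 127 111 101  92  91  90  92 103 118 144 161 165 168 167 168 167 154  88  67  66  68  69
142 169 169 168 168 168 168 169 167 155 122  83  69  62  60  59  61  61  62  72  93 117 145 163 168 169 167 155  78  66  67  68  68
143 170 168 167 168 166 168 167 156 113  77  58  57  56  57  56  57  55  55  56  61  72  96 131 162 167 166 152  75  66  67  68  68
144 169 168 168 168 167 168 159 121  73  56  55  59  62  64  66  65  63  58  53  53  53  65  99 145 166 163 133  73  66  68  69  69
145 168 164 165 165 164 165 153  87  58  57  71  98 104 115 118 118 114  84  69  56  51  54  81 129 163 161 125  71  65  67  69
[... 1738 characters left out ...]
03 104 104 105 104 105 104 105 104 104 105 104 104 104 105 104 103 103 104 104 103  99  92  91  91  76  57  48  47
time: 57.15
position: [0.408, 0.2148, 0.1786]
tool_rot: [3.034, 0.808, 0.005]
ft_force: [1.1, -0.9, -3.6]
grip_width: 0.612
time: 58.15
position: [0.4079, 0.2149, 0.1794]
tool_rot: [-3.034, -0.808, -0.002]
ft_force: [-0.5, 0.1, -3.1]
grip_width: 0.616
scene tool [341. 133.] best (np.float64(7.259786856252822), np.float64(369.8095238095238), np.float64(171.0952380952381), 292)
top tool [265. 261.] best (np.float64(15.409752461320421), np.float64(262.76190476190476), np.float64(222.28571428571428), 180)
butt [0.527 0.239 0.109] res [-0.1  0.  -0.1 -0.1] len 0.15 yaw 11.3 down 36.4
```

```bash
python3 -m jog '[[-2,8,0,0],[-4,16,0,0],[-6,25,0,0],[-8,34,0,0],[-10,43,0,0],[-12,51,0,0],[-14,58,0,0],[-14,58,0,0]]' -1 20 && python3 -m jog '[[-4,-1,12,0],[-3,-1,20,0],[0,0,26,0],[5,1,33,0],[11,3,40,0],[18,4,47,0],[26,6,54,0],[26,6,54,0]]' -1 5 && python3 -m jog '[[5,1,3,0],[10,2,6,0],[18,4,11,0],[24,6,14,0],[30,7,17,0],[37,9,19,0],[37,9,19,0],[37,9,19,0]]' -1 5 && python3 -m jog '[[0,0,0,0],[0,0,0,0],[0,0,15,0],[0,0,30,0],[0,0,45,0],[0,0,60,0],[0,0,75,0],[0,0,75,0]]' -1 20
cat >> h.py <<'E'
def asc(du0=-25,du1=40,dv0=0,dv1=60,st=2,th=14):
    c=cam("scene"); im=c[0].astype(int); s=get_state(); p=np.array(s["position"])+[0,0,.019]
    u,v=w2pix(c,p)[0].astype(int);print(s["position"].round(4),s["ft_force"].round(1),u,v)
    for y in range(v+dv0,v+dv1,st):
        r=im[y,u+du0:u+du1]; print(y,u+du0,''.join('W' if x[0]-x[2]>th else('#' if x.max()<75 else '.') for x in r))
E
python3 - <<'E'
from h import *
asc(); butt()
E
```

```text
time: 59.25
position: [0.3935, 0.2738, 0.1795]
tool_rot: [-3.033, -0.81, -0.001]
ft_force: [-0.4, -0.5, -3.8]
grip_width: 0.616
time: 60.25
position: [0.4209, 0.2792, 0.2339]
tool_rot: [-3.033, -0.807, -0.002]
ft_force: [0.1, -0.3, -3.7]
grip_width: 0.617
time: 61.25
position: [0.4569, 0.2877, 0.2523]
tool_rot: [-3.035, -0.808, -0.002]
ft_force: [-0.1, -0.2, -3.3]
grip_width: 0.618
time: 62.25
position: [0.4575, 0.2886, 0.3289]
tool_rot: [-3.033, -0.807, -0.006]
ft_force: [-0.2, 0.1, -4.9]
grip_width: 0.611
[0.4571 0.2882 0.3279] [ 0.4 -0.2 -4.8] 371 93
93 346 ..###############################................................
95 346 ..###############################................................
97 346 ...############################..................................
99 346 .....############W#############..................................
101 346 ................WWW########......................................
103 346 .................W#########......................................
105 346 .................##########......................................
107 346 .................#
[... 1134 characters left out ...]
..........WWWWWWW......
139 346 ...........................WWWWWWW..................WWWWWWW......
141 346 ....................................................WWWWWW.......
143 346 ...................................########.........WWWWWW.......
145 346 .................................#........####.....WWWWWWW.......
147 346 .............................................#.....WWWWWWW.......
149 346 ...............................#..................#WWWWWW......##
151 346 ................................##.................#######...####
scene tool [372.  94.] best (np.float64(13.96501904188791), np.float64(373.8235294117647), np.float64(126.58823529411765), 111)
top tool [228. 239.] best None
```

```bash
python3 -c "
from h import *
p=np.array(get_state()['position'])+[0,0,.019]
for L in(.150,.156,.162): ray((376.3,140.3),p,L)"
```

```text
butt [0.505 0.277 0.204] rel [ 0.048 -0.011 -0.142] yaw -12.5 down 70.7 err 0.0
butt [0.573 0.209 0.293] rel [ 0.116 -0.079 -0.053] yaw -34.3 down 20.6 err -0.0
butt [0.499 0.284 0.196] rel [ 0.042 -0.004 -0.15 ] yaw -5.6 down 74.4 err 0.0
butt [0.579 0.202 0.302] rel [ 0.123 -0.086 -0.044] yaw -34.9 down 16.5 err -0.0
butt [0.493 0.289 0.188] rel [ 0.036  0.002 -0.158] yaw 2.9 down 77.2 err 0.0
butt [0.585 0.196 0.309] rel [ 0.128 -0.092 -0.037] yaw -35.5 down 13.0 err -0.0
```

```bash
python3 -m jog '[[4,2,0,0],[8,5,0,0],[13,8,0,0],[18,11,0,0],[22,14,0,0],[24,16,0,0],[24,16,-5,0],[24,16,-10,0]]' -1 20 && python3 -m jog '[[0,0,-3,0],[0,0,-6,0],[0,0,-9,0],[0,0,-12,0],[0,0,-15,0],[0,0,-15,0],[0,0,-15,0],[0,0,-15,0]]' -1 15
python3 - <<'E'
from h import *
asc(dv0=10,dv1=56)
E
```

```text
time: 63.55
position: [0.4808, 0.3038, 0.317]
tool_rot: [-3.034, -0.808, -0.002]
ft_force: [0.1, 0.1, -3.3]
grip_width: 0.612
time: 64.55
position: [0.481, 0.304, 0.3026]
tool_rot: [-3.034, -0.808, -0.002]
ft_force: [-0.7, 0.2, -2.8]
grip_width: 0.612
[0.481  0.3039 0.3026] [ 0.1 -0.3 -3.5] 380 102
112 355 ................#W########...................................#...
114 355 ................#W########.....................W.W...........####
116 355 .................#WWWWWWWW....................WWWWWWW...........#
118 355 .................#WWWWWWWW#.....................WWWW............#
120 355 ...................WWWWWWWW#....................................#
122 355 ...................WWWWWWWWW......#............................##
124 355 ....................WWWWWWWW.###..###########.................###
126 355 ....................WWWWWWWWW....####..#############.........#.##
128 355 .....................WWWWWWWWW.........#..###########.......##.##
130 355 ......................WWWWWWWW...........#####WWWW########.#...#W
132 355 ......................WWWWWWWWW............#####..##
[... 201 characters left out ...]
W...........WWWWWWW...........#...
140 355 ........................###WWWWWW..........WWWWWWW.............##
142 355 ........................###WWWWWW..........WWWWWW............####
144 355 .......................####WWWWWWW##......WWWWWWW..........######
146 355 .......................#.#WWWWWWWW###.....WWWWWWW........########
148 355 ......................#...WWWWWWW........#WWWWWWW......##########
150 355 ......................####...............##WWWW##....############
152 355 .......................########..............###...##############
154 355 .........................##############..........################
156 355 .......................................####....##################
```

```bash
python3 -m jog '[[0,0,-2,0],[0,0,-4,0],[0,0,-6,0],[0,0,-8,0],[0,0,-10,0],[0,0,-12,0],[0,0,-12,0],[0,0,-12,0]]' -1 10
python3 - <<'E'
from h import *
asc(dv0=20,dv1=56)
E
```

```text
time: 65.6
position: [0.481, 0.3039, 0.2905]
tool_rot: [-3.034, -0.808, -0.002]
ft_force: [0.2, -0.5, -3.6]
grip_width: 0.615
[0.481  0.3039 0.2906] [-0.3  0.6 -4. ] 380 105
125 355 .............................WWWWWWWWWWWW#######..............###
127 355 ...............................WWWWWWWWWWWW##########........#.##
129 355 ................................WWWWWWWWWWWWWWW#########....#..##
131 355 ..................................WWWWWWWWWWWW###W####.#####...#W
133 355 ....................................WWWWWWWWWWWW############.....
135 355 .....................................WWWWWWWWWWWW####....####....
137 355 .......................................WWWWWWWWWWWW.........###..
139 355 ........................................WWWWWWWWWWWW...........##
141 355 ..........................................##WWWWWWWWW.........###
143 355 .........................##########.......####WWWWWWWWWW....#####
145 355 .......................###.......####.....WW###WWWWWWWWW..#######
147 355 ......................#.............##....WWWW##WWWWWWWW#########
149 355 ......................##.............#...#WWWWWWWWWWWWW##########
151 355 ......................###...........##############.##############
153 355 ........................#########################################
155 355 ............................####.....############################
157 355 .........................................##..####################
159 355 ............................................#####################
```

It flipped without any contact, because the drop to 10 N let the head swing under its own weight. I'll re-hook and keep at least 25 N until the butt is through the ring.

```bash
python3 -m jog '[[0,0,10,0],[-15,-18,14,0],[-35,-42,14,0],[-55,-66,14,0],[-73,-89,14,0],[-73,-89,-30,0],[-73,-89,-70,0],[-73,-89,-111,0]]' -1 25 && python3 -m jog '[[0,0,0,0],[0,0,0,0],[0,0,0,0],[0,0,0,0],[0,0,0,0],[0,0,0,0],[0,0,0,0],[0,0,0,0]]' -1 25
python3 - <<'E'
from h import *
butt()
E
```

```text
time: 66.65
position: [0.4085, 0.2149, 0.1792]
tool_rot: [3.033, 0.808, 0.006]
ft_force: [1.5, -0.9, -3.5]
grip_width: 0.612
time: 67.65
position: [0.4079, 0.2149, 0.1794]
tool_rot: [-3.034, -0.808, -0.002]
ft_force: [-0.2, -0.3, -3.7]
grip_width: 0.61
scene tool [341. 133.] best (np.float64(8.176187387172005), np.float64(366.8), np.float64(172.1), 279)
top tool [265. 261.] best (np.float64(15.419622513351472), np.float64(263.77777777777777), np.float64(225.72222222222223), 147)
butt [0.517 0.236 0.099] res [ 0.1 -0.   0.1  0.1] len 0.149 yaw 11.0 down 42.0
```

Same state as before (yaw 11°, slope 42°). Repeating the hook.

```bash
python3 -m jog '[[-2,8,0,0],[-4,16,0,0],[-6,25,0,0],[-8,34,0,0],[-10,43,0,0],[-12,51,0,0],[-14,58,0,0],[-14,58,0,0]]' -1 25 && python3 -m jog '[[-4,-1,12,0],[-3,-1,20,0],[0,0,26,0],[5,1,33,0],[11,3,40,0],[18,4,47,0],[26,6,54,0],[26,6,54,0]]' -1 5 && python3 -m jog '[[5,1,3,0],[10,2,6,0],[18,4,11,0],[24,6,14,0],[30,7,17,0],[37,9,19,0],[37,9,19,0],[37,9,19,0]]' -1 5 && python3 -m jog '[[0,0,0,0],[0,0,0,0],[0,0,0,0],[0,0,0,0],[0,0,0,0],[0,0,0,0],[0,0,0,0],[0,0,0,0]]' -1 35 && python3 -m jog '[[0,0,10,0],[0,0,20,0],[0,0,30,0],[0,0,40,0],[0,0,50,0],[0,0,60,0],[0,0,70,0],[0,0,75,0]]' -1 35
python3 - <<'E'
from h import *
asc(dv0=6,dv1=52)
E
```

```text
time: 68.75
position: [0.3935, 0.2738, 0.1795]
tool_rot: [-3.033, -0.81, -0.001]
ft_force: [-0.4, 0.7, -3.5]
grip_width: 0.614
time: 69.75
position: [0.4209, 0.2792, 0.2339]
tool_rot: [-3.033, -0.807, -0.002]
ft_force: [-0.9, -0.5, -4.6]
grip_width: 0.614
time: 70.75
position: [0.4569, 0.2876, 0.2523]
tool_rot: [-3.035, -0.808, -0.002]
ft_force: [-0.6, -0.7, -3.4]
grip_width: 0.614
time: 71.75
position: [0.457, 0.2878, 0.2525]
tool_rot: [-3.034, -0.808, -0.002]
ft_force: [-0.6, -0.9, -4.3]
grip_width: 0.607
time: 72.75
position: [0.4572, 0.2882, 0.3283]
tool_rot: [-3.034, -0.808, -0.004]
ft_force: [-0.2, 0.7, -4.6]
grip_width: 0.605
[0.4573 0.2883 0.3286] [ 0.2  0.8 -3.4] 371 93
99 346 ....###########################..................................
101 346 ................WWW########......................................
103 346 ................WW########.......................................
105 346 .................W########.......................................
107 346 .................#WWWWWWW#.......................................
109 346 ..................WWWWWWWW#........
[... 588 characters left out ...]
W.........#################.......
127 346 .......................WWWWWWWWW............###...############...
129 346 .......................####WWWWW..................####WW#########
131 346 ........................###WWWWWW..................#######W####.#
133 346 .........................###WWWWW....................############
135 346 .........................###WWWWWWW..................WW#######...
137 346 ..........................#WWWWWWWW.................WWWWWWW......
139 346 ...........................WWWWWWW..................WWWWWWW......
141 346 ....................................................WWWWWW.......
143 346 ...................................########.........WWWWWW.......
```

```bash
python3 -m jog '[[4,2,0,0],[8,5,0,0],[13,8,0,0],[18,11,0,0],[22,14,0,0],[24,16,0,0],[24,16,-7,0],[24,16,-15,0]]' -1 35 && python3 -m jog '[[0,0,-5,0],[0,0,-10,0],[1,0,-15,0],[2,0,-20,0],[3,1,-25,0],[4,1,-30,0],[4,1,-30,0],[4,1,-30,0]]' -1 35
python3 - <<'E'
from h import *
asc(dv0=14,dv1=60)
E
```

```text
time: 73.8
position: [0.4808, 0.3038, 0.3119]
tool_rot: [-3.034, -0.808, -0.002]
ft_force: [0.7, 1.0, -3.0]
grip_width: 0.609
time: 74.8
position: [0.4827, 0.3079, 0.282]
tool_rot: [-3.028, -0.812, 0.001]
ft_force: [-2.7, 5.4, -3.7]
grip_width: 0.607
[0.4827 0.3079 0.282 ] [-3.7  4.3 -5.4] 381 107
121 356 .................WWWWWWWW#....................................###
123 356 ..................WWWWWWWW#.#....###.........................####
125 356 ..................WWWWWWWWW....#################.............###W
127 356 ...................WWWWWWWW.......###...############........#.##W
129 356 ....................WWWWWWWW............####WW#########....#..##W
131 356 ....................WWWWWWWWW............#######W####.#####...#WW
133 356 .....................WWWWWWWWW.............################.....#
135 356 .....................WWWWWWWWW.............WW#######....####.....
137 356 ......................WWWWWWWWW...........WWWWWWW..........###..#
139 356 ......................#WWWWWWWW...........WWWWWWW..............##
141 356 .......................#WWWWWWW...........WWWWWW.....
[... 200 characters left out ...]
WWW.#.....WWWWWWW.......##########
149 356 .....................#####WWWWWWWW......#WWWWWW......############
151 356 .....................####...WWWW.........#######...##############
153 356 .......................#############.........#...################
155 356 ...........................####.....####.......##################
157 356 ........................................##...####################
159 356 ...........................................######################
161 356 .........................................########################
163 356 ...........................WW..........##########################
165 356 ...........................WWWWW.....############################
```

```bash
python3 -m jog '[[-2,3,0,0],[-3,5,0,0],[-3,5,-5,0],[-2,5,-10,0],[-1,5,-15,0],[0,5,-20,0],[0,5,-20,0],[0,5,-20,0]]' -1 35
python3 - <<'E'
from h import *
asc(dv0=30,dv1=66)
E
```

```text
time: 75.85
position: [0.4851, 0.3096, 0.2622]
tool_rot: [-3.035, -0.807, -0.002]
ft_force: [-0.5, 1.2, -4.7]
grip_width: 0.611
[0.4851 0.3096 0.2623] [-0.4  0.5 -5.5] 381 113
143 356 ......................WWWWWWWWW##.........WWWWWW...........######
145 356 ......................#WWWWWWWW#####.....WWWWWWW.........########
147 356 .....................#####WWWWW#...#.....WWWWWWW.......##########
149 356 .....................######WWWWW........#WWWWWW......############
151 356 .....................####................#######...##############
153 356 .......................#############.........#...################
155 356 .........................#########..####.......##################
157 356 ..........................WWWWWW........##...####################
159 356 ...........................................######################
161 356 .........................................########################
163 356 ...........................WW..........##########################
165 356 ...........................WWWWW.....############################
167 356 ..........................WWWWW....##############################
169 356 ..........................WWWW..#################################
171 356 ##......................WW.....##################################
173 356 ##...........................####################################
175 356 #.....................WWW.#######################################
177 356 .........................########################################
```

```bash
python3 -m jog '[[5,-1,-8,0],[10,-2,-16,0],[15,-3,-24,0],[20,-4,-32,0],[25,-5,-40,0],[30,-6,-48,0],[30,-6,-54,0],[30,-6,-54,0]]' -1 10 && python3 -m jog '[[0,0,-5,0],[0,0,-10,0],[0,0,-15,0],[0,0,-20,0],[0,0,-25,0],[0,0,-28,0],[0,0,-28,0],[0,0,-28,0]]' -1 8
python3 - <<'E'
from h import *
asc(dv0=0,dv1=70)
E
```

```text
time: 76.9
position: [0.5152, 0.3032, 0.2077]
tool_rot: [-3.035, -0.807, -0.001]
ft_force: [-0.2, 1.3, -3.4]
grip_width: 0.609
time: 77.9
position: [0.5177, 0.3063, 0.1834]
tool_rot: [-3.031, -0.807, -0.015]
ft_force: [4.5, 3.6, 5.7]
grip_width: 0.613
[0.5177 0.3062 0.1834] [3.7 3.6 7.2] 386 138
138 361 ..##############################W#...WWWWWWW...........#..#######
140 361 ...##############################....WWWWWWW.............########
142 361 ...############################......WWWWWW............##########
144 361 ....###########################.....WWWWWWW..........############
146 361 ......#######..#################....WWWWWWW........##############
148 361 ................##########WW.......#WWWWWWW......################
150 361 ................#########WWW.......##WWWW##....##################
152 361 .................##############........###...####################
154 361 ...................##############..........######################
156 361 ......................#WWWWWWWWW#####....########################
158 361 .......................WWWWWWWWWW..#...################
[... 1086 characters left out ...]
###################...............
190 361 .....###########################################.................
192 361 .W...#########################################...................
194 361 WWWWWW..####################################.....................
196 361 WWWWWWWWW..###############################.......................
198 361 WWWWWWWWWWW....#########################.........................
200 361 WWWWWWWWWWWW...W...####################..........................
202 361 WWWWWWWWWWWWW..WWWWW..###############...........................W
204 361 WWWWWWWW.WWWW..WWWW.......#########......................WW......
206 361 WWWWWWWWWWWWWW.WWWW..WWWWWW..####..................W.............
```

```bash
python3 -m jog '[[0,0,2,0],[0,0,2,0],[0,0,2,0],[0,0,2,0],[0,0,2,0],[0,0,2,0],[0,0,2,0],[0,0,2,0]]' 0.6 8 && python3 -m jog '[[0,0,20,0],[0,0,40,0],[0,0,60,0],[0,0,85,0],[0,0,110,0],[0,0,110,0],[-20,-60,110,0],[-40,-120,110,0]]' 1 8
python3 - <<'E'
from h import *
c=cam("scene"); im=c[0].astype(int)
print(w2pix(c,[[.517,.303,.197],[.517,.303,.03]]).round(0))
for y in range(115,190,3):
    r=im[y,355:440]; print(y,355,''.join('W' if x[0]-x[2]>14 else('#' if x.max()<75 else '.') for x in r))
t=cam("top");im=t[0].astype(int);u,v=w2pix(t,[.517,.303,.197])[0].astype(int);print("top",u,v)
for y in range(v-24,v+24,2):
    r=im[y,u-60:u+30]; print(y,u-60,''.join('W' if x[0]-x[2]>14 else('#' if x.max()<48 else ('h' if x.min()>100 else '.')) for x in r))
E
```

```text
time: 78.95
position: [0.515, 0.3039, 0.1825]
tool_rot: [-3.034, -0.808, -0.002]
ft_force: [-0.1, -0.4, -0.3]
grip_width: 0.796
time: 79.95
position: [0.4784, 0.1964, 0.2934]
tool_rot: [-3.03, -0.814, -0.001]
ft_force: [-0.6, -2.2, 2.3]
grip_width: 1.001
[[385. 140.]
 [381. 177.]]
115 355 ######.........................................WWWWW...........##############........
118 355 ####............................................WWWW............#######........###...
121 355 ###............................................................###WWW#............###
124 355 #.............................##..#####.#####.................###WWWWW.........####..
127 355 ...................................###...############........#.##WWWWW......####.....
130 355 .................###.....................#####WWWW########.....#WWW##....####........
133 355 ................#########WWWWWWWW######....#################.....##...####....#######
136 355 ...............############WWWWW############WWWWW#........#####....##################
139 355 ...............############################WWWWWWW........
[... 3219 characters left out ...]
WWWWWWW
231 175 ############.....WWWWWWWW.......###.............WWWWWWWWWW.###WWWW.WWWWWWWWWWWWWWWWWWWWWWW
233 175 ###...###........WWWWWWWW.......###W####.........WWWWWWWWWWW##WWWWWWWWWWWWWWWWWWWWWWWWWWWW
235 175 #......#..........WWWWWhhh.......#.W#####........#WWWWWWWWWWWWWWWWWWWWWWWWWWWWWWWWWWWWWWW.
237 175 #....................hhhhhhhhh....#W#######.....#..WWWWWWWWWWWWWWWWWWWWWWWWWWWWWWWWWWWWWWW
239 175 ##....................hhhhhhhhh....########.........WWWWWWWWWW.WWWWWWWWWWWWWWWWWWWWWWWWWWW
241 175 #####................hhhhhhhhhhh....#.......hhhhhhhh.WWWWWWWWWWW.WWWWWWWWWWWWWWWWWWWWWWWWW
243 175 #######.........#...hhhhhhhhhhhh............hhhhhhhhhW.WWWWWWWWWWWWWWWWWWWWWWWWWWWWWWWWWWW
```

Both mallets hang: the rubber head is at scene rows 130–150 with its handle straight below ring 1. Now the offcuts. First I check whether anything was knocked.

```bash
python3 - <<'E'
from h import *
c=cam("scene"); t=cam("top")
old=cv2.resize(cv2.imread("pics/scene0.png"),(640,400),interpolation=cv2.INTER_AREA)[:,:,::-1]
for n,P in dict(tubeA=[.438,.110,.03],tubeB=[.666,-.163,.03],hexL=[.5645,-.209,.012],hexS=[.683,-.063,.012]).items():
    u,v=w2pix(c,P)[0].astype(int); a=c[0][v-16:v+16,u-20:u+20].astype(int); b=old[v-16:v+16,u-20:u+20].astype(int); print(n,u,v,abs(a-b).mean().round(1))
for nm,q in(("scene",c),("top",t)):
    im=cv2.GaussianBlur(q[0],(3,3),0).astype(int); m=((im[:,:,0]-im[:,:,2]>55)&(im[:,:,1]-im[:,:,2]>35)).astype(np.uint8)
    n,l,s,ce=cv2.connectedComponentsWithStats(m)
    for i in range(1,n):
        if s[i,4]<25: continue
        v,u=np.where(l==i); r=cv2.minAreaRect(np.c_[u,v].astype(np.float32)); bx=cv2.boxPoints(r)
        w=pix2w(q,[ce[i]],.014)[0]; 
        if .3<w[0]<.8 and -.5<w[1]<.1:
            e=[bx[1]-bx[0],bx[2]-bx[1]]; d=max(e,key=np.linalg.norm); W=pix2w(q,[ce[i]-d/2,ce[i]+d/2],.014); k=W[1]-W[0]
            print(nm,s[i,4],w.round(3),"len",np.linalg.norm(k).round(3),"ang",(np.degrees(np.arctan2(k[1],k[0]))%180).round(1))
E
```

```text
tubeA 320 190 22.0
tubeB 294 281 4.4
hexL 261 269 4.6
hexS 325 270 4.8
scene 59 [ 0.518 -0.283  0.014] len 0.096 ang 143.9
scene 214 [ 0.568 -0.206  0.014] len 0.084 ang 89.6
scene 169 [ 0.688 -0.06   0.014] len 0.064 ang 71.2
scene 276 [ 0.498 -0.466  0.014] len 0.117 ang 143.1
top 88 [ 0.686 -0.061  0.014] len 0.058 ang 70.6
top 137 [ 0.566 -0.207  0.014] len 0.078 ang 91.0
top 80 [ 0.542 -0.5    0.014] len 0.043 ang 144.5
top 101 [ 0.49  -0.461  0.014] len 0.054 ang 142.9
```

Both hexes and tube B are unmoved. Tube A's patch may just be hidden by the arm, so I'll check it later. Tube B first.

```bash
python3 -m jog '[[20,-55,0,0.14],[45,-110,0,0.29],[75,-165,0,0.43],[105,-220,0,0.57],[135,-275,0,0.72],[165,-320,0,0.86],[191,-347,-30,1.0],[191,-347,-80,1.143]]' 1 20 && python3 -m jog '[[0,0,0,0],[0,0,-30,0],[0,0,-60,0],[0,0,-60,0],[0,0,-60,0],[0,0,-60,0],[0,0,-60,0],[0,0,-60,0]]' 1 20
python3 - <<'E'
from h import *
s=get_state(); print(s["position"],s["tool_rot"])
c=cam("scene")
old=cv2.resize(cv2.imread("pics/scene0.png"),(640,400),interpolation=cv2.INTER_AREA)[:,:,::-1]
for n,P in dict(tubeA=[.438,.110,.03],hexL=[.5645,-.209,.012],hexS=[.683,-.063,.012]).items():
    u,v=w2pix(c,P)[0].astype(int); a=c[0][v-16:v+16,u-20:u+20].astype(int); b=old[v-16:v+16,u-20:u+20].astype(int); print(n,u,v,abs(a-b).mean().round(1))
im=c[0].astype(int)
for y in range(170,212,2): print(y,300,' '.join('%3d'%x for x in im[y,300:345].mean(1).astype(int)[::2]))
E
```

```text
time: 81.15
position: [0.674, -0.15, 0.2126]
tool_rot: [-2.108, -2.324, -0.007]
ft_force: [0.9, 0.3, -0.4]
grip_width: 1.003
time: 82.15
position: [0.6707, -0.1504, 0.1549]
tool_rot: [-2.113, -2.321, -0.002]
ft_force: [0.4, 0.6, -0.7]
grip_width: 0.998
[ 0.67066568 -0.15040705  0.15490633] [-2.11304763e+00 -2.32059220e+00 -1.72809134e-03]
tubeA 320 190 31.8
hexL 261 269 18.6
hexS 325 270 31.4
170 300  43  44  47  84 177 181 180 181 181 181 182 182 181 182 182 180  79  81 118 174 183 182 183
172 300  44  46  46  75 177 181 182 181 181 181 182 182 182 181 182 181  94  55  79 108 146 166 179
174 300  46  47  51  85 178 180 181 181 182 181 181 182 182 182 183 182 168  65  53  69  84  94 102
176 300  45  51  58 110 181 181 181 181 181 181 182 182 182 181 182 182 178 132  63  55  55  57  63
178 300  53  64  50 132 181 181 181 181 181 181 182 181 183 182 182 180 179 180 156 111  65  57  57
180 300  60  48  43  97 178 181 181 181 181 181 181 182 182 177 172 178 181 183 182 178 163 145 145
182 300  45  45  42  55 170 179 180 181 181 181 182 181 166 148 143 159 179 183 183 183 182 182 182
184 
[... 695 characters left out ...]

198 300  46  44  44  61  65  62  92 107  71  65  68  87 157 179 181 180 182 181 182 181 181 182 181
200 300  44  44  44  52 106  68  64  65  65  68 122 178 181 181 181 181 181 181 180 181 181 181 181
202 300  45  45  43  46 121 133  82  64  84 152 178 181 181 180 180 180 180 181 180 181 180 181 181
204 300  45  45  44  47 128 173 131 118 170 180 180 181 180 180 180 180 180 180 181 181 180 181 180
206 300  45  44  44  49 114 179 175 179 181 181 179 179 180 179 180 180 179 181 180 180 180 180 180
208 300  44  44  46  54 107 180 180 179 180 180 179 180 180 179 180 179 180 180 180 179 180 180 180
210 300  46  46  54  44 106 179 180 179 179 179 179 179 180 180 179 179 180 179 180 180 180 181 179
```

Tube A has not moved; the arm had hidden it. Picking up tube B.

```bash
python3 -m jog '[[-6,-13,-40,0],[-6,-13,-90,0],[-6,-13,-120,0],[-6,-13,-148,0],[-6,-13,-148,0],[-6,-13,-148,0],[-6,-13,-148,0],[-6,-13,-148,0]]' 1 20 && python3 -m jog '[[0,0,0,0],[0,0,0,0],[0,0,0,0],[0,0,0,0],[0,0,0,0],[0,0,0,0],[0,0,0,0],[0,0,0,0]]' -1 25 && python3 -m jog '[[0,0,30,0],[0,0,80,0],[0,0,140,0],[0,0,170,0],[0,0,170,0],[0,0,170,0],[0,0,170,0],[0,0,170,0]]' -1 25
```

```text
time: 83.2
position: [0.6652, -0.1634, 0.0076]
tool_rot: [-2.113, -2.322, -0.002]
ft_force: [-0.2, 0.4, -0.8]
grip_width: 0.998
time: 84.2
position: [0.6643, -0.1634, 0.0063]
tool_rot: [-2.112, -2.32, -0.001]
ft_force: [-1.4, 0.2, 0.7]
grip_width: 0.34
time: 85.2
position: [0.6639, -0.1634, 0.1749]
tool_rot: [-2.111, -2.319, 0.0]
ft_force: [-0.2, -0.7, -1.4]
grip_width: 0.345
```

```bash
python3 -m jog '[[-40,-22,0,0.14],[-85,-48,0,0.28],[-130,-73,0,0.42],[-175,-98,0,0.56],[-210,-118,0,0.7],[-231,-130,0,0.82],[-231,-130,0,0.82],[-231,-130,0,0.82]]' -1 25
python3 - <<'E'
from h import *
print(get_state()["position"])
t=cam("top")
P=pix2w(t,[(467,268.75),(454,286.25)],.035); print("old steel",P.round(3))
c=cam("scene")
# pan rim model check: green/dark edges: project inner rim corners for assumed centre
for C in([.416,-.315],[.553,-.422]):
    x=np.array([.788,-.615,0]);y=np.array([.615,.788,0]);C=np.array(C+[.082])
    print((w2pix(c,[C+sx*.078*x+sy*.083*y for sx,sy in((-1,-1),(-1,1),(1,1),(1,-1))])*1.25).round(0).tolist())
    print((w2pix(t,[C+sx*.078*x+sy*.083*y for sx,sy in((-1,-1),(-1,1),(1,1),(1,-1))])*1.25).round(0).tolist())
E
```

```text
time: 86.2
position: [0.4343, -0.2926, 0.1765]
tool_rot: [-1.013, -2.97, 0.0]
ft_force: [0.9, 0.1, -0.4]
grip_width: 0.341
[ 0.43425445 -0.29256484  0.17647784]
old steel [[ 0.399 -0.397  0.035]
 [ 0.344 -0.355  0.035]]
[[221.0, 276.0], [290.0, 275.0], [282.0, 330.0], [208.0, 330.0]]
[[564.0, 375.0], [510.0, 332.0], [548.0, 282.0], [602.0, 324.0]]
[[206.0, 337.0], [281.0, 337.0], [271.0, 401.0], [191.0, 401.0]]
[[606.0, 319.0], [553.0, 276.0], [589.0, 228.0], [642.0, 269.0]]
```

```bash
python3 -m jog '[[0,0,-40,0],[0,0,-85,0],[0,0,-120,0],[0,0,-140,0],[0,0,-140,0],[0,0,-140,0],[0,0,-140,0],[0,0,-140,0]]' -1 25 && python3 -m jog '[[0,0,0,0],[0,0,0,0],[0,0,0,0],[0,0,0,0],[0,0,40,0],[0,0,90,0],[0,0,140,0],[0,0,140,0]]' 0.05 20
python3 -m jog '[[0,50,0,-0.14],[0,105,0,-0.28],[0,160,0,-0.42],[0,215,0,-0.56],[0,270,0,-0.7],[0,325,0,-0.82],[2,370,0,-0.835],[2,402,0,-0.835]]' 1 20
```

```text
time: 87.3
position: [0.4339, -0.2939, 0.0372]
tool_rot: [-1.013, -2.971, 0.002]
ft_force: [-0.4, 0.4, -1.5]
grip_width: 0.342
time: 88.3
position: [0.4359, -0.2943, 0.18]
tool_rot: [1.013, 2.971, -0.006]
ft_force: [0.2, 0.5, -0.6]
grip_width: 0.531
time: 89.3
position: [0.4345, 0.1109, 0.1756]
tool_rot: [-2.127, -2.307, 0.0]
ft_force: [0.5, -1.2, 0.2]
grip_width: 0.998
```

```bash
python3 -m jog '[[1,-1,0,0],[1,-1,-50,0],[1,-1,-100,0],[1,-1,-140,0],[1,-1,-169,0],[1,-1,-169,0],[1,-1,-169,0],[1,-1,-169,0]]' 1 20 && python3 -m jog '[[0,0,0,0],[0,0,0,0],[0,0,0,0],[0,0,0,0],[0,0,0,0],[0,0,0,0],[0,0,0,0],[0,0,0,0]]' -1 25 && python3 -m jog '[[0,0,40,0],[0,0,90,0],[0,0,140,0],[0,0,170,0],[0,0,170,0],[0,0,170,0],[0,0,170,0],[0,0,170,0]]' -1 25
```

```text
time: 90.3
position: [0.4376, 0.1071, 0.0086]
tool_rot: [-2.132, -2.305, -0.003]
ft_force: [0.3, -0.7, 0.5]
grip_width: 0.998
time: 91.3
position: [0.436, 0.1077, 0.0073]
tool_rot: [-2.129, -2.304, -0.0]
ft_force: [-1.6, -0.2, 1.9]
grip_width: 0.342
time: 92.3
position: [0.4358, 0.1079, 0.1764]
tool_rot: [-2.127, -2.303, -0.001]
ft_force: [0.1, -0.4, -1.1]
grip_width: 0.345
```

```bash
python3 -m jog '[[5,-55,0,0.12],[10,-115,0,0.24],[10,-175,0,0.38],[5,-235,0,0.52],[-5,-295,0,0.66],[-15,-350,0,0.8],[-22,-395,0,0.83],[-25,-430,0,0.83]]' -1 25 && python3 -m jog '[[0,0,0,0],[0,0,-40,0],[0,0,-85,0],[0,0,-115,0],[0,0,-122,0],[0,0,-122,0],[0,0,-122,0],[0,0,-122,0]]' -1 25
```

```text
time: 93.3
position: [0.4103, -0.3244, 0.1759]
tool_rot: [-1.022, -2.965, -0.001]
ft_force: [1.0, 1.3, -1.0]
grip_width: 0.345
time: 94.3
position: [0.4122, -0.3229, 0.0566]
tool_rot: [-1.02, -2.969, 0.003]
ft_force: [0.6, 0.3, -1.2]
grip_width: 0.339
```

```bash
python3 -m jog '[[0,0,0,0],[0,0,0,0],[0,0,0,0],[0,0,0,0],[0,0,40,0],[0,0,90,0],[0,0,130,0],[0,0,130,0]]' 0.05 20
python3 - <<'E'
from h import *
s=get_state(); print(s["position"],s["tool_rot"],s["joint_positions"][6])
for nm in("scene","top"):
    q=cam(nm); im=cv2.GaussianBlur(q[0],(3,3),0).astype(int); m=((im[:,:,0]-im[:,:,2]>55)&(im[:,:,1]-im[:,:,2]>35)).astype(np.uint8)
    n,l,st,ce=cv2.connectedComponentsWithStats(m)
    for i in range(1,n):
        w=pix2w(q,[ce[i]],.014)[0]
        if st[i,4]>=25 and .3<w[0]<.8 and -.5<w[1]<.1: print(nm,st[i,4],w.round(3))
E
```

```text
time: 95.3
position: [0.4135, -0.3236, 0.1888]
tool_rot: [1.02, 2.969, -0.006]
ft_force: [-0.0, -0.2, -1.0]
grip_width: 0.526
[ 0.41346281 -0.32357069  0.18882953] [ 1.02011641  2.96910804 -0.00628909] 1.4451843572072156
scene 155 [ 0.572 -0.322  0.014]
scene 218 [ 0.568 -0.206  0.014]
scene 170 [ 0.688 -0.06   0.014]
scene 279 [ 0.498 -0.467  0.014]
top 88 [ 0.686 -0.062  0.014]
top 140 [ 0.566 -0.207  0.014]
top 82 [ 0.542 -0.499  0.014]
top 78 [ 0.495 -0.462  0.014]
```

```bash
python3 -m jog '[[25,20,0,-0.15],[55,42,0,-0.3],[85,65,0,-0.45],[115,88,0,-0.6],[140,106,0,-0.75],[154,117,0,-0.9],[154,117,0,-0.9],[154,117,0,-0.9]]' 1 20 && python3 -m jog '[[0,0,-40,0],[0,0,-90,0],[0,0,-130,0],[0,0,-150,0],[0,0,-150,0],[0,0,-150,0],[0,0,-150,0],[0,0,-150,0]]' 1 20
```

```text
time: 96.4
position: [0.5643, -0.206, 0.1842]
tool_rot: [-2.206, -2.23, 0.001]
ft_force: [-0.5, 0.3, -0.1]
grip_width: 0.997
time: 97.4
position: [0.5662, -0.2056, 0.0365]
tool_rot: [-2.21, -2.23, -0.002]
ft_force: [0.1, 0.4, -0.7]
grip_width: 1.001
```

```bash
python3 -m jog '[[0,0,-10,0],[0,0,-20,0],[0,0,-30,0],[0,0,-30,0],[0,0,-30,0],[0,0,-30,0],[0,0,-30,0],[0,0,-30,0]]' 1 20 && python3 -m jog '[[0,0,0,0],[0,0,0,0],[0,0,0,0],[0,0,0,0],[0,0,0,0],[0,0,0,0],[0,0,0,0],[0,0,0,0]]' -1 40 && python3 -m jog '[[0,0,40,0],[0,0,90,0],[0,0,140,0],[0,0,170,0],[0,-50,170,0.2],[2,-110,170,0.4],[4,-165,170,0.6],[4,-195,170,0.78]]' -1 40 && python3 -m jog '[[0,0,0,0.12],[0,0,0,0.12],[0,0,-40,0.12],[0,0,-85,0.12],[0,0,-115,0.12],[0,0,-138,0.12],[0,0,-138,0.12],[0,0,-138,0.12]]' -1 40
```

```text
time: 98.4
position: [0.5656, -0.2054, 0.0056]
tool_rot: [-2.209, -2.229, -0.002]
ft_force: [0.8, 0.0, 0.0]
grip_width: 1.003
time: 99.4
position: [0.5661, -0.2053, 0.0055]
tool_rot: [-2.209, -2.229, -0.003]
ft_force: [1.7, 0.3, -0.1]
grip_width: 0.295
time: 100.4
position: [0.567, -0.4047, 0.1733]
tool_rot: [-1.236, -2.881, 0.003]
ft_force: [-0.2, -0.1, -3.2]
grip_width: 0.297
time: 101.4
position: [0.5705, -0.4005, 0.0388]
tool_rot: [-1.065, -2.954, 0.002]
ft_force: [0.7, 0.1, -2.7]
grip_width: 0.297
```

```bash
python3 -m jog '[[0,0,0,0],[0,0,0,0],[0,0,0,0],[0,0,0,0],[0,0,40,0],[0,0,90,0],[0,0,138,0],[0,0,138,0]]' 0.05 20 && python3 -m jog '[[14,45,0,-0.16],[30,95,0,-0.32],[48,145,0,-0.48],[66,195,0,-0.64],[84,245,0,-0.8],[102,295,0,-0.96],[114,330,0,-1.1],[115,339,0,-1.21]]' 1 20 && python3 -m jog '[[0,0,0,0],[0,0,-40,0],[0,0,-90,0],[0,0,-135,0],[0,0,-135,0],[0,0,-135,0],[0,0,-135,0],[0,0,-135,0]]' 1 20
python3 - <<'E'
from h import *
q=cam("top"); im=cv2.GaussianBlur(q[0],(3,3),0).astype(int); m=((im[:,:,0]-im[:,:,2]>50)&(im[:,:,1]-im[:,:,2]>32)).astype(np.uint8)
n,l,st,ce=cv2.connectedComponentsWithStats(m)
for i in range(1,n):
    w=pix2w(q,[ce[i]],.03)[0]
    if st[i,4]>=20 and .3<w[0]<.8 and -.6<w[1]<.1: print(st[i],w.round(3))
print(get_state()["position"])
E
```

```text
time: 102.4
position: [0.5722, -0.4011, 0.1808]
tool_rot: [1.064, 2.951, -0.004]
ft_force: [0.5, 1.3, 0.0]
grip_width: 0.528
time: 103.4
position: [0.6844, -0.0563, 0.1742]
tool_rot: [-2.55, -1.824, -0.003]
ft_force: [0.2, 0.4, 0.3]
grip_width: 1.0
time: 104.4
position: [0.6857, -0.0614, 0.0424]
tool_rot: [-2.556, -1.824, -0.006]
ft_force: [0.0, -0.1, -0.0]
grip_width: 1.002
[457 204  20  22 179] [ 0.571 -0.403  0.03 ]
[424 206  24  34  81] [ 0.533 -0.293  0.03 ]
[489 219  12  13  89] [ 0.54  -0.493  0.03 ]
[477 233  14  16 113] [ 0.489 -0.455  0.03 ]
[ 0.68537551 -0.06137432  0.04196076]
```

```bash
python3 -m jog '[[0,0,-10,0],[0,0,-20,0],[0,0,-30,0],[0,0,-36,0],[0,0,-36,0],[0,0,-36,0],[0,0,-36,0],[0,0,-36,0]]' 1 20 && python3 -m jog '[[0,0,0,0],[0,0,0,0],[0,0,0,0],[0,0,0,0],[0,0,0,0],[0,0,0,0],[0,0,0,0],[0,0,0,0]]' -1 40 && python3 -m jog '[[0,0,40,0],[0,0,90,0],[0,0,140,0],[0,0,170,0],[-18,-50,170,0.17],[-38,-100,170,0.34],[-56,-150,170,0.51],[-75,-200,170,0.68]]' -1 40 && python3 -m jog '[[-18,-50,0,0.17],[-38,-100,0,0.34],[-55,-145,0,0.52],[-65,-171,0,0.52],[-65,-171,0,0.52],[-65,-171,-40,0.52],[-65,-171,-90,0.52],[-65,-171,-115,0.52]]' -1 40
```

```text
time: 105.45
position: [0.6848, -0.0613, 0.0048]
tool_rot: [-2.555, -1.823, -0.003]
ft_force: [-0.7, 1.0, 0.1]
grip_width: 1.0
time: 106.45
position: [0.6849, -0.0614, 0.0045]
tool_rot: [-2.555, -1.823, -0.003]
ft_force: [1.2, -0.3, -0.2]
grip_width: 0.295
time: 107.45
position: [0.6081, -0.2626, 0.1735]
tool_rot: [-1.792, -2.574, 0.0]
ft_force: [-0.1, 0.3, -2.0]
grip_width: 0.295
time: 108.45
position: [0.5433, -0.4292, 0.0557]
tool_rot: [-1.074, -2.943, -0.003]
ft_force: [0.5, -0.5, -3.1]
grip_width: 0.29
```

Release, rise clear, and check everything.

```bash
python3 -m jog '[[0,0,0,0],[0,0,0,0],[0,0,0,0],[0,0,0,0],[0,0,40,0],[0,0,90,0],[0,0,138,0],[0,0,160,0]]' 0.05 20 && python3 -m jog '[[-30,-45,20,0],[-60,-90,20,0],[-100,-130,20,0],[-150,-160,20,0],[-200,-180,20,0],[-250,-190,20,0],[-280,-190,20,0],[-300,-190,20,0]]' 0.05 20
python3 - <<'E'
from h import *
print(get_state()["position"])
t=cam("top"); im=cv2.GaussianBlur(t[0],(3,3),0).astype(int)
print("top: old-view pans, chars: g green, Y brass, h light, o orange")
for y in range(182,302,3):
    r=im[y,402:516:2]; print(y,''.join('Y' if x[0]-x[2]>45 and x[1]-x[2]>30 else('o' if x[0]-x[2]>25 else('g' if x[1]-x[0]>12 else('h' if x.min()>85 else '#'))) for x in r))
c=cam("scene");im=cv2.GaussianBlur(c[0],(3,3),0).astype(int)
print("scene rack")
for y in range(96,180,3):
    r=im[y,360:450]; print(y,''.join('W' if x[0]-x[2]>14 else('#' if x.max()<75 else '.') for x in r))
old=cv2.resize(cv2.imread("pics/scene0.png"),(640,400),interpolation=cv2.INTER_AREA)[:,:,::-1].astype(int)
for n,P in dict(oil=[.625,-.285,.04],tape=[.385,.225,.012],square=[.72,.2,.01],block=[.72,-.27,.02],pein=[.458,.525,.19]).items():
    u,v=w2pix(c,P)[0].astype(int); print(n,u,v,abs(c[0][v-14:v+14,u-18:u+18].astype(int)-old[v-14:v+14,u-18:u+18]).mean().round(1))
E
```

```text
time: 109.45
position: [0.5459, -0.4327, 0.224]
tool_rot: [1.08, 2.948, -0.004]
ft_force: [0.0, -0.0, 0.3]
grip_width: 0.522
time: 110.45
position: [0.2426, -0.6228, 0.24]
tool_rot: [-1.082, -2.946, 0.002]
ft_force: [-0.0, 0.6, -0.2]
grip_width: 0.528
[ 0.24258667 -0.62281212  0.24004194]
top: old-view pans, chars: g green, Y brass, h light, o orange
182 hhhhhhhhhhhhhh##hh#oohhhhhhhhhhhhhgghhhhhhhhhhhhhhhhhhhhh
185 hhhhhhhhhhhhh##hhhhhhh#hhhhhh#oo#ggggghhhhhhhhhhhhhhhhhhh
188 hhhhhhhhhhhh####hhhhhhhhhhhh#ooggg###ggghhhhhhhhhhhhhhhhh
191 hhhhhhhhhhhh######h#hhhhhhhoooggg######ggghhhhhhhhhhhhhhh
194 hhhhhhhhhhhh########hhhhhhoooggggggg#####ggghhhhhhhhhhhhh
197 hhhhhhhhhhhhh######hhhhhhooogggggggggg#####ggghhhhhhhhhhh
200 hhhhhhhhhhhhhhhhhhhhhhhhoooggggggggggggg#####ggghhhhhhhhh
203 hhhhhhhhhhhhhhhhhhhhhhhoo#gggggggggogggggg#####ggghhhhhhh
206 hhhhhhhhhhhhhhhhhhhhhhoo#gggggggg#YYYYgggggg#####ggghhhhh
209 hhhhhhhhhhhhhhhhhhhhhoo#ggggggggoYYYYogggggggg#####ggghhh
212 hhhhhhhhhhhhhhhhhhhhoo#ggggggggoYYYYoggggggggggg#####gggh
215 hhhhhhhhhhhhhhhhhh#oo#ggggggggYYYYY#ggoggggggggggg#####gh
218
[... 3788 characters left out ...]
###############################............
162 ..................WWWWWWW..........########################################...............
165 ..................WWWWWWWWW......#######################################..................
168 .................##WWWWWWW...########################################.....................
171 ................#########..#######################################........................
174 ................###############################################...........................
177 ...................#########################################..............................
oil 249 292 3.7
tape 338 169 2.1
square 399 234 1.8
block 273 317 1.4
pein 422 103 2.4
```

All four offcuts show in the right pans and the bystanders are unchanged. One last scan for a hidden fifth offcut.

```bash
python3 - <<'E'
from h import *
c=cam("scene"); im=cv2.GaussianBlur(c[0],(3,3),0).astype(int)
m=((im.mean(2)<150)).astype(np.uint8); n,l,s,ce=cv2.connectedComponentsWithStats(m)
for i in range(1,n):
    w=pix2w(c,[ce[i]],.015)[0]
    if s[i,4]>40 and .25<w[0]<1 and -.75<w[1]<.6: print(s[i].tolist(),w.round(3))
s=get_state();print(s["time"],s["position"],s["ft_force"].round(1))
E
```

```text
[0, 0, 640, 400, 143942] [0.448 0.236 0.015]
[359, 73, 97, 136, 8008] [0.414 0.516 0.015]
[331, 156, 28, 25, 472] [0.399 0.244 0.015]
[152, 219, 88, 123, 8892] [ 0.485 -0.378  0.015]
[390, 225, 39, 43, 594] [0.774 0.193 0.015]
[239, 290, 25, 34, 682] [ 0.649 -0.3    0.015]
[257, 313, 41, 40, 977] [ 0.76  -0.287  0.015]
110.6 [ 0.24424245 -0.62249451  0.23990649] [0.1 0.4 0.4]
```

```bash
python3 -c "
from bench import *
print(close_job())"
```

```text
the job is handed in; nothing more can be done
None
```

The bench is cleared and the job is handed in at about 111 s of the 210 s allowed; no verdict was reported.

- **Mallets:** The nylon mallet hangs in the middle ring (ring 2) and the rubber mallet in ring 1, heads on the rings and handles straight down.
- **Offcuts:** This start had four: two stainless tubes (about 70 and 90 mm) and two brass hexagon bars. The tubes went into the steel pan and the bars into the brass pan.
- **Last checks:** The final images show both mallets hanging and all four offcuts in the right pans. The oil can, tape roll, try square, bench block and pein hammer look the same as at the start. The only other things found on the bench were known items. That scan does not cover the area hidden under the parked arm.
- **What went wrong on the way:** My first try at tilting the nylon handle missed the ring. The rubber mallet also swung round in the jaws twice before it entered its ring, because the grip was too light. Both were redone successfully. My two camera estimates of ring 1 disagreed by about 6–8 mm, so I aimed between them.
- **Viewing limit:** I used all 16 picture views before the offcuts, so the checks after that were numeric readings of the images.

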